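# Turn the coasters over and snap them into their tray

## Task

The drink coasters on the shelf have been left cork pad down. Take the spatula from its rest and turn every coaster over with it so that the cork pad is on top, not touching a coaster with the fingers before it has been turned; then put each one, pad up, in a recess of the bamboo tray and press it down past the little sprung balls until it is fully home with its cork level with the tray's top. Lay the spatula back on its rest as it was, and leave the other things where they are.

Things in the scene. Friction and masses are not known exactly. Their poses are not given: they have to be found in the camera images.
- coaster_a: coaster: dark wood disc 66 mm across, 9 mm thick, with a round cork pad 46 mm across and 6 mm thick raised on one face (15 mm overall, 60 g). Starts pad down: its wooden flange overhangs the shelf 10 mm all round, 6 mm up. Origin: centre of the pad's outer face. z: from the pad towards the bare wooden face (up at the start, down once turned over). May be absent.
- coaster_b: coaster: dark wood disc 66 mm across, 9 mm thick, with a round cork pad 46 mm across and 6 mm thick raised on one face (15 mm overall, 60 g). Starts pad down: its wooden flange overhangs the shelf 10 mm all round, 6 mm up. Origin: centre of the pad's outer face. z: from the pad towards the bare wooden face (up at the start, down once turned over). May be absent.
- coaster_c: coaster: dark wood disc 66 mm across, 9 mm thick, with a round cork pad 46 mm across and 6 mm thick raised on one face (15 mm overall, 60 g). Starts pad down: its wooden flange overhangs the shelf 10 mm all round, 6 mm up. Origin: centre of the pad's outer face. z: from the pad towards the bare wooden face (up at the start, down once turned over). May be absent.
- coaster_d: coaster: dark wood disc 66 mm across, 9 mm thick, with a round cork pad 46 mm across and 6 mm thick raised on one face (15 mm overall, 60 g). Starts pad down: its wooden flange overhangs the shelf 10 mm all round, 6 mm up. Origin: centre of the pad's outer face. z: from the pad towards the bare wooden face (up at the start, down once turned over). May be absent.
- tray: fixed bamboo tray, 176 by 176 by 21 mm high; origin under its centre. Four round recesses, two by two, 84 mm apart, 69 mm across and 15 mm deep, felt floors, rims chamfered 2 mm. In each, three sprung balls stand 2.5 mm out of the wall, 11 mm above the floor: a coaster laid in stops on them, 13 mm above the floor; 4 to 10 N down on its middle, then on any side left high, takes it home.
- seat0 (a point): centre of the flat floor of one of the tray's four round recesses, 15 mm below the tray's top, z up. A coaster fully home here has its origin 15 mm above this point.
- seat1 (a point): centre of the flat floor of one of the tray's four round recesses, 15 mm below the tray's top, z up. A coaster fully home here has its origin 15 mm above this point.
- seat2 (a point): centre of the flat floor of one of the tray's four round recesses, 15 mm below the tray's top, z up. A coaster fully home here has its origin 15 mm above this point.
- seat3 (a point): centre of the flat floor of one of the tray's four round recesses, 15 mm below the tray's top, z up. A coaster fully home here has its origin 15 mm above this point.
- spatula: loose spatula, 120 g. Origin: in the plane of the blade's underside, below the grip point; x towards the blade, z up. Wooden handle, level, 16 mm wide (y) by 18 mm high, from x = -75 to 30 mm, middle 35 mm above the blade's underside; cranked neck; flat steel blade 46 mm wide, 2.5 mm thick, x = 53 to 125 mm. It lies level, handle end on the rest, blade flat on the shelf.
- spatula_grip (a point): grip point of the spatula: middle of the handle 35 mm above the blade's underside (balances near here); pinch across the handle's 16 mm width
- spatula_tip (a point): middle of the blade's front edge, on its underside, 125 mm ahead of the origin. Slid under a coaster's flange and raised, it tips the coaster up about its far edge, which grips the shelf without sliding
- rest: wooden spatula rest fixed to the shelf, 30 mm long (x) by 46 mm wide (y), origin at the centre of its underside; a channel 24 mm wide along its x, floor 26 mm up, cheeks up to 40 mm, carries the handle's end. The spatula lies in it along the rest's x axis, blade towards +x, its origin 60 mm ahead of the rest's
- rest_grip (a point): where the spatula's grip point lies when the spatula is on its rest (60 mm ahead of the rest, 35 mm up)
- pen_cup: bystander, fixed: bamboo pen cup 84 mm across, 100 mm high, with two shuttlecocks standing out of it to about 160 mm; origin underneath
- shuttlecock: bystander: white nylon shuttlecock standing on its skirt, 64 mm across, 80 mm high; origin underneath
- carabiner: bystander: steel carabiner lying flat, 88 by 45 mm, 9 mm high; origin at its middle on the shelf
- glasses_case: bystander: black eyeglass case 62 mm (x) by 160 mm (y), 41 mm high; origin underneath
- mug: bystander: white mug, 76 mm across and 85 mm high, handle on its +y side reaching about 70 mm from the middle; origin underneath
There are look-alikes about, which are no part of the job. What is shaped like the spatula but blue or turquoise is not meant.

How it is judged (in metres and radians):
On the way, in this order (a step that is already met when the one before it is completed fails the run):
1. a coaster is being lifted on edge by the spatula (((angle between coaster_a's own z axis and vertical above 0.35 rad and contact force between spatula and coaster_a above 0.02 N) or (angle between coaster_b's own z axis and vertical above 0.35 rad and contact force between spatula and coaster_b above 0.02 N) or (angle between coaster_c's own z axis and vertical above 0.35 rad and contact force between spatula and coaster_c above 0.02 N) or (angle between coaster_d's own z axis and vertical above 0.35 rad and contact force between spatula and coaster_d above 0.02 N))), for 0.05 s.
2. every coaster has been turned over, cork pad up (angle between each of coaster_a, coaster_b, coaster_c, coaster_d's own z axis and vertical above 2.8 rad), for 0.2 s.
At the end, for the whole second after the job is handed in: every coaster that is present lies pad up in a recess of the tray, within 4 mm of its centre, level within 0.1 rad and fully home (within 2.5 mm of the floor), at rest; the spatula lies level on its rest, its grip point within 20 mm of where it was kept and blade the same way (((horizontal distance between coaster_a and seat0 below 0.004 m and z of coaster_a in the frame of seat0 below 0.0175 m) or (horizontal distance between coaster_a and seat1 below 0.004 m and z of coaster_a in the frame of seat1 below 0.0175 m) or (horizontal distance between coaster_a and seat2 below 0.004 m and z of coaster_a in the frame of seat2 below 0.0175 m) or (horizontal distance between coaster_a and seat3 below 0.004 m and z of coaster_a in the frame of seat3 below 0.0175 m)) and angle between each of coaster_a, coaster_b, coaster_c, coaster_d's own z axis and vertical above 3.04 rad and linear speed of each of coaster_a, coaster_b, coaster_c, coaster_d, spatula below 0.02 m/s and ((horizontal distance between coaster_b and seat0 below 0.004 m and z of coaster_b in the frame of seat0 below 0.0175 m) or (horizontal distance between coaster_b and seat1 below 0.004 m and z of coaster_b in the frame of seat1 below 0.0175 m) or (horizontal distance between coaster_b and seat2 below 0.004 m and z of coaster_b in the frame of seat2 below 0.0175 m) or (horizontal distance between coaster_b and seat3 below 0.004 m and z of coaster_b in the frame of seat3 below 0.0175 m)) and ((horizontal distance between coaster_c and seat0 below 0.004 m and z of coaster_c in the frame of seat0 below 0.0175 m) or (horizontal distance between coaster_c and seat1 below 0.004 m and z of coaster_c in the frame of seat1 below 0.0175 m) or (horizontal distance between coaster_c and seat2 below 0.004 m and z of coaster_c in the frame of seat2 below 0.0175 m) or (horizontal distance between coaster_c and seat3 below 0.004 m and z of coaster_c in the frame of seat3 below 0.0175 m)) and ((horizontal distance between coaster_d and seat0 below 0.004 m and z of coaster_d in the frame of seat0 below 0.0175 m) or (horizontal distance between coaster_d and seat1 below 0.004 m and z of coaster_d in the frame of seat1 below 0.0175 m) or (horizontal distance between coaster_d and seat2 below 0.004 m and z of coaster_d in the frame of seat2 below 0.0175 m) or (horizontal distance between coaster_d and seat3 below 0.004 m and z of coaster_d in the frame of seat3 below 0.0175 m)) and distance between spatula_grip and rest_grip below 0.02 m and angle between spatula's own z axis and vertical below 0.12 rad and angle between the x axis of spatula and the x axis of rest, either way round below 0.25 rad and x of spatula_tip in the frame of rest above 0.15 m); the robot touches nothing.
It fails at once if the fingers touch a coaster that has not yet been turned over ((contact force between the fingers and coaster_a above 1 N and angle between coaster_a's own z axis and vertical below 1.5 rad) or (contact force between the fingers and coaster_b above 1 N and angle between coaster_b's own z axis and vertical below 1.5 rad) or (contact force between the fingers and coaster_c above 1 N and angle between coaster_c's own z axis and vertical below 1.5 rad) or (contact force between the fingers and coaster_d above 1 N and angle between coaster_d's own z axis and vertical below 1.5 rad)).
It fails at once if a bystander is shoved more than 60 mm or tipped over (distance of any of shuttlecock, carabiner, glasses_case, mug from where it was at the start of the episode above 0.06 m or angle between any of mug, shuttlecock's own z axis and vertical above 0.7 rad).
Of coaster_a, coaster_b, coaster_c, coaster_d only 3 to 4 are there at a start; the rules pass over those that are not, and their reading is None.
At some moment in a run one of coaster_a, coaster_b, coaster_c, coaster_d may be knocked a few centimetres aside while the robot is not near it.
It also fails if it takes over 210 s, if anything falls off the work surface, if the arm or the gripper's body presses on something with over 40 N, if the wrist force passes 120 N, or if a joint passes its speed limit or range.

## Robot

A 6-joint arm with a two-finger parallel gripper is mounted at the origin on the work surface. World frame = base frame: x ahead of the robot, y to its left, z up, the work surface at z = 0. Lengths are in m, angles in degrees, forces in N, time in s.
With the tool pointing down it reaches from about 0.35 to 0.975 m from the base axis. Payload 4.9 kg.
Tool frame: the origin (TCP) lies at the very end of the fingers, on their centre line; the grasp point (between the pads) lies env.tcp_to_grasp behind it (env.tcp_to_grasp is the distance from the TCP to the grasp point, in m); z points along the fingers, y is the direction in which the jaws open and shut (so a half turn about z gives the same grasp; the last joint's range is limited). The gripper opens to 85 mm and grips with 20 to 120 N. Pads are 22 mm wide; open, the fingers measure 114 mm over their backs; the gripper's body (76 mm by 85 mm) begins 54 mm behind the grasp point. The pads swing forward as they close: fully open they stand 13 mm farther back than shut.
Start: joints at [65.489, 3.019, 92.412, -0, 84.569, -6.818], TCP at [0.19, 0.595, 0.231] pointing down, gripper open.
Joint ranges: [-172.51, 172.51], [-57.92, 126.97], [3.15, 148.05], [-58.71, 238.71], [5.1, 150.11], [-179.66, 179.66]. Speed limits (degrees/s): [147.25, 147.25, 180, 180, 180, 180].

## Interface

Orientations are given as [roll, pitch, yaw] about the fixed x, y, z axes, in that order (R = Rz(yaw) Ry(pitch) Rx(roll)).
In Python, from bench import env, camera, calibration gives the robot as it stands.
- The arm moves only by the tool jog_arm, never from a script. Its argument "steps" is one flat list of numbers, 6 for each row, row after row: the shift along the world's x, y, z in cm, then the turn, a rotation vector about the world's x, y, z in rad. A call has 1 to 12 rows; each row shifts and turns the commanded pose from where the row before left it; what a row does not reach is not made up. A row lasts 1/10 s, in which the tool goes at most 50 mm and 8.59 degrees, less where a joint would pass 70% of its speed; a pose out of reach is approached as far as the arm can. A call with a gripper value outside its range is refused whole. "fingers" is the finger opening in cm, from 0 to 8.54, set as the call begins (left out, the last holds). The fingers move at their own pace and stop on an object; the grip force is fixed at half the most. Time passes only in rows, so rows that do not move let the fingers close. It gives the time, the measured TCP pose, the force and the opening at its end, in the units of the state.
- env.observe(): the state, without advancing time (a new reading comes with each control period).
- camera(name): name is "scene" or "top" or "wrist"; returns the picture (480x640x3 uint8, red, green, blue); there is no depth.
- calibration(name): a dict with "K" (3x3 intrinsics, pixels), "k1" (the pictures are not rectified: a ray, as slopes to the right and down, at radius r is drawn at 1 + k1 r^2 times it, then the intrinsics apply), "cam_to_world" (4x4, takes a point from camera to world coordinates); the wrist camera has in their place "tool_from_camera" (4x4, takes a point from camera to tool coordinates, whose origin is the TCP and whose axes are the flange's). Camera axes: x right, y up, looking along -z (the intrinsics and any distortion apply to the point x, -y, -z); pixel columns grow to the right and rows downward; lengths in m; the calibration is good to about 2 mm. A picture is of the moment at which its call begins: read the wrist's pose just before it. calibration takes no time and is no camera call.
- env.hand_in(): hands the job in, once; it reports no verdict.
The state is a dict: "time": time; "q": joint angles; "joint_vel": joint speeds; "tau": joint torques, N m; "ee_pos": TCP position; "eef_rot": TCP orientation; "force": force on the tool from outside, world axes, zero at the start; "moment": the same for the moment, N m; "finger_gap": finger opening in m.
Only numpy, scipy, OpenCV 4.12 (cv2) and the standard library are available. Lean on these libraries where they do the work, as an engineer would, in place of code of your own. Each camera call takes 0.05 s, during which the arm holds its last target. There are 200 camera calls.

## Working session

There is one attempt and no reset: what is moved stays moved. The work goes in short steps, Python scripts to look and compute and a tool call to move; the robot and the scene stay as the last step left them, time stands still between calls to the robot, and variables do not carry over. Pictures are saved under pics/ and viewed, about 12 in all and at most 16, crops included, and the job is handed in when it is done.

Besides the shell and the picture viewer there is one more tool, called after ">>>" in YAML: its name, and indented under it one key for each argument. jog_arm: Moves the arm, as the interface text tells. Its arguments: {"type":"object","properties":{"steps":{"type":"array"},"fingers":{"type":"number"}},"required":["steps"]}

```bash
ls; mkdir -p pics
cat > h.py <<'E'
import numpy as np, cv2
from bench import env, camera, calibration
from scipy.spatial.transform import Rotation as R
def snap(n,name):
    im=camera(n); cv2.imwrite(f'pics/{name}.png',im[:,:,::-1]); return im
def pose():
    s=env.observe(); T=np.eye(4)
    T[:3,:3]=R.from_euler('xyz',s['eef_rot'],degrees=True).as_matrix(); T[:3,3]=s['ee_pos']; return T
def c2w(n,T=None):
    c=calibration(n)
    if n=='wrist': return c,(pose() if T is None else T)@np.array(c['tool_from_camera'])
    return c,np.array(c['cam_to_world'])
def ray(n,px,T=None):
    c,M=c2w(n,T); K=np.array(c['K']); k=c['k1']
    px=np.atleast_2d(np.array(px,float)); d=np.c_[(px[:,0]-K[0,2])/K[0,0],(px[:,1]-K[1,2])/K[1,1]]
    u=d.copy()
    for _ in range(20): u=d/(1+k*(u**2).sum(1,keepdims=True))
    v=np.c_[u[:,0],-u[:,1],-np.ones(len(u))]@M[:3,:3].T
    return M[:3,3],v
def onplane(n,px,z,T=None):
    o,v=ray(n,px,T); return o+v*((z-o[2])/v[:,2:3])
def proj(n,P,T=None):
    c,M=c2w(n,T); K=np.array(c['K']); k=c['k1']
    p=(np.atleast_2d(P)-M[:3,3])@M[:3,:3]; u=np.c_[p[:,0]/-p[:,2],-p[:,1]/-p[:,2]]
    u=u*(1+k*(u**2).sum(1,keepdims=True)); return np.c_[u[:,0]*K[0,0]+K[0,2],u[:,1]*K[1,1]+K[1,2]]
E
python3 - <<'E'
from h import *
a=snap('scene','s0');b=snap('top','t0')
print(env.observe(),env.tcp_to_grasp)
for n in('scene','top'):print(np.round(c2w(n)[1],3),c2w(n)[0]['K'],c2w(n)[0]['k1'])
print(calibration('wrist'))
E
```

```text
pics
{'time': 0.1, 'q': array([ 6.54874487e+01,  3.05586793e+00,  9.24868690e+01,  1.75331288e-04,
        8.45672126e+01, -6.82076727e+00]), 'joint_vel': array([ 0.07719076,  0.02366149, -0.27647036,  0.01577798,  0.14026519,
       -0.02602026]), 'tau': array([ 3.79726782e-05, -3.94900632e+01, -3.71364534e+01, -8.62560250e-05,
        3.93938928e-03, -2.11935566e-05]), 'ee_pos': array([0.18972014, 0.59490482, 0.2301325 ]), 'eef_rot': array([-1.79890849e+02, -1.32312969e-02,  1.62308187e+02]), 'force': array([ 0.22366348,  0.20584985, -0.79218228]), 'moment': array([0.02942156, 0.04367732, 0.03091405]), 'finger_gap': 0.08536341036134867} 0.0187
[[ 0.849 -0.437  0.297  0.865]
 [ 0.529  0.705 -0.473 -0.743]
 [-0.003  0.559  0.829  1.239]
 [ 0.     0.     0.     1.   ]] [[624.87000413   0.         328.08795976]
 [  0.         624.87000413 243.69259012]
 [  0.           0.           1.        ]] -0.15372676637927463
[[-0.006  0.984 -0.18   0.233]
 [-1.    -0.007 -0.005 -0.102]
 [-0.006  0.18   0.984  1.321]
 [ 0.     0.     0.     1.   ]] [[537.63836652   0.         320.3997455 ]
 [  0.         537.63836652 236.38073492]
 [  0.           0.           1.        ]] -0.16503661439985828
{'K': array([[363.27166044,   0.        , 313.4404406 ],
       [  0.        , 363.27166044, 233.67235494],
       [  0.        ,   0.        ,   1.        ]]), 'k1': -0.05927221432568452, 'tool_from_camera': array([[-5.49508919e-04,  9.59030482e-01,  2.83302368e-01,
         7.26929384e-02],
       [ 9.99999436e-01,  7.84422639e-04, -7.15760387e-04,
         2.81720536e-04],
       [-9.08664821e-04,  2.83301815e-01, -9.59030373e-01,
        -1.41750764e-01],
       [ 0.00000000e+00,  0.00000000e+00,  0.00000000e+00,
         1.00000000e+00]])}
```

View pics/t0.png

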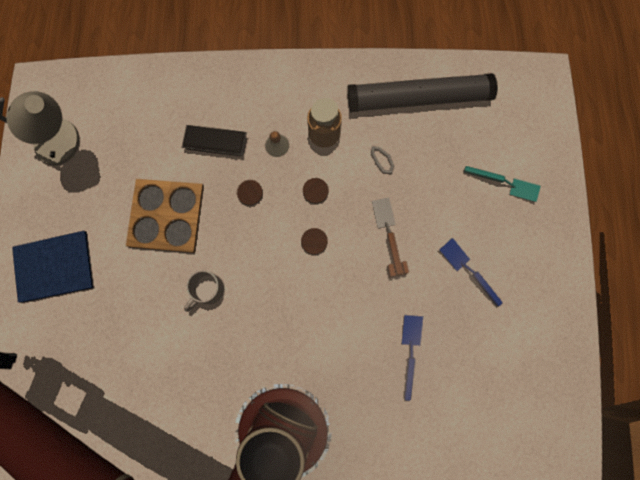

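View pics/s0.png

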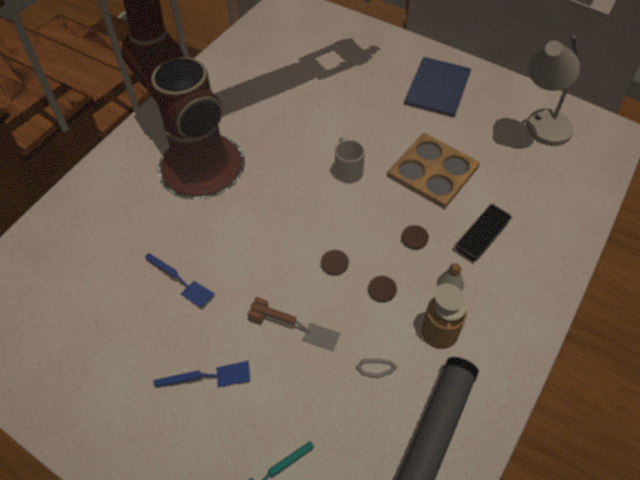

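Top view: three coasters at about (250,193), (316,190) and (314,241); the tray is at (165,215) and the spatula runs from its rest at (398,270) to its blade at (383,213). Two blue spatulas and one turquoise one are look-alikes.

Run:
```python
from h import *
t=cv2.imread('pics/t0.png'); s=cv2.imread('pics/s0.png')
def blob(im,box,f):
    x0,y0,x1,y1=box; c=im[y0:y1,x0:x1].astype(int); m=f(c).astype(np.uint8)
    n,l,st,ce=cv2.connectedComponentsWithStats(m); i=1+st[1:,4].argmax()
    mm=(l==i).astype(np.uint8); k=max(cv2.findContours(mm,0,2)[0],key=cv2.contourArea)
    return st[i],ce[i]+[x0,y0],k+[x0,y0]
dark=lambda c:(c.sum(2)<200)
for n,im,cs in(('top',t,[(250,193),(316,190),(314,241)]),('scene',s,[(415,237),(382,289),(335,262)])):
    for c in cs:
        st,ce,k=blob(im,(c[0]-22,c[1]-22,c[0]+22,c[1]+22),dark)
        P=onplane(n,k[:,0],0.0115); q=onplane(n,ce,0.0115)[0]
        (cx,cy),r=cv2.minEnclosingCircle(P[:,:2].astype(np.float32)*1000)
        print(n,st[4],ce.round(1),q.round(4),'circ',round(cx,1),round(cy,1),round(r,1))
# tray recess (grey inside)
for n,im,cs in(('top',t,[(151,197),(182,199),(146,230),(178,232)]),('scene',s,[(429,150),(455,165),(411,168),(440,185)])):
    for c in cs:
        st,ce,k=blob(im,(c[0]-17,c[1]-13,c[0]+17,c[1]+13) if n=='scene' else (c[0]-16,c[1]-16,c[0]+16,c[1]+16),lambda c:(c[:,:,2]-c[:,:,0]<25))
        P=onplane(n,k[:,0],.02);(cx,cy),r=cv2.minEnclosingCircle(P[:,:2].astype(np.float32)*1000)
        print('rec',n,st[4],ce.round(1),onplane(n,ce,.019)[0].round(4),round(cx,1),round(cy,1),round(r,1))
tr=lambda c:(c[:,:,2]-c[:,:,0]>45)
st,ce,k=blob(t,(115,170,215,262),lambda c:(c[:,:,2]-c[:,:,0]>35))
b=cv2.boxPoints(cv2.minAreaRect(k)); print('tray',onplane('top',b,.02).round(3))
big=lambda im,b,f:cv2.resize(im[b[1]:b[3],b[0]:b[2]],None,fx=f,fy=f,interpolation=2)
cv2.imwrite('pics/c1.png',np.hstack([big(t,(360,180,440,300),5),big(s,(235,280,355,400),5)[:600,:]])[:600,:])
```

```text
top 503 [249.5 192.9] [0.5863 0.083  0.0115] circ 585.9 84.1 33.7
top 508 [315.1 190.9] [ 0.59   -0.0829  0.0115] circ 590.4 -82.6 33.4
top 529 [313.9 241.3] [ 0.461  -0.0792  0.0115] circ 461.0 -79.2 32.6
scene 480 [414.4 237.1] [0.59   0.0819 0.0115] circ 591.1 82.5 34.2
scene 555 [381.8 289. ] [ 0.5932 -0.0839  0.0115] circ 591.8 -83.5 33.3
scene 509 [334.2 262.5] [ 0.4646 -0.0804  0.0115] circ 464.2 -80.2 33.1
rec top 465 [150.5 197.3] [0.5763 0.3368 0.019 ] 576.6 336.7 32.5
rec top 485 [182.2 199.6] [0.5689 0.2536 0.019 ] 568.7 253.4 32.4
rec top 486 [145.5 229.5] [0.4929 0.345  0.019 ] 492.8 344.9 32.4
rec top 508 [177.8 232.2] [0.4852 0.261  0.019 ] 484.7 260.8 32.9
rec scene 318 [428.5 150.7] [0.4959 0.3432 0.019 ] 495.7 343.6 32.0
rec scene 320 [455.6 165.6] [0.5793 0.3344 0.019 ] 579.4 335.3 31.7
rec scene 338 [411.3 169.9] [0.4883 0.2595 0.019 ] 488.5 259.5 32.3
rec scene 355 [439.3 185.4] [0.5722 0.2514 0.019 ] 571.4 252.3 31.7
tray [[0.651 0.437 0.02 ]
 [0.645 0.174 0.02 ]
 [0.412 0.167 0.02 ]
 [0.413 0.421 0.02 ]]
```

```bash
python3 -c "
import cv2;i=cv2.imread('pics/c1.png');print(i.shape);cv2.imwrite('pics/c2.png',cv2.resize(i,None,fx=.8,fy=.8))"
```

```text
(600, 1000, 3)
```

View pics/c2.png

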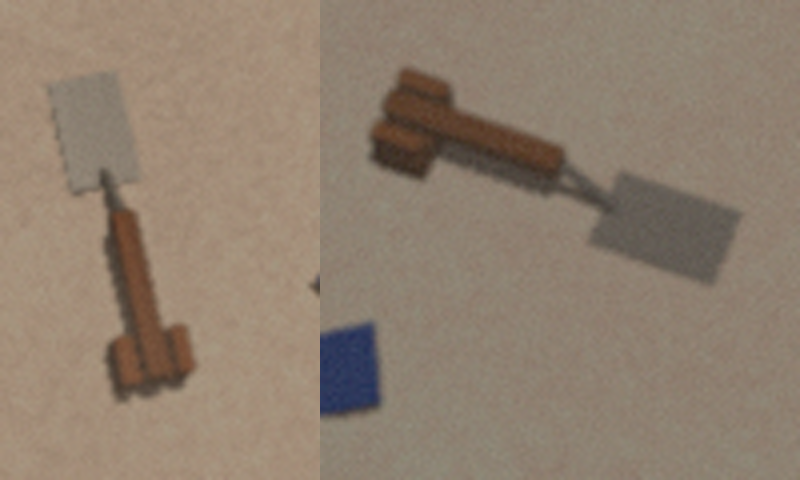

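The crop shows the spatula's blade and handle clearly in both views. I take the blade corners by eye and cast rays.

Run:
```python
from h import *
tb=np.array([(47,88),(117,72),(138,178),(72,193)])/4+[360,180]
sb=np.array([(617,172),(741,212),(716,285),(590,243)])/4+[235-80,280]
th=np.array([(125,210),(150,373)])/4+[360,180]   # handle top centre front/back
sh=np.array([(560,155),(395,100)])/4+[235-80,280]
for n,b,h in(('top',tb,th),('scene',sb,sh)):
    print(n,onplane(n,b,.0025).round(4)[:,:2].tolist()); print(' handle',onplane(n,h,.044).round(4)[:,:2].tolist())
    print(' blade c',onplane(n,b,.0025).mean(0).round(4))
for n,p in dict(case=(215,150),shut=(277,148),cup=(323,140),mug=(203,290),car=(382,160)).items(): print(n,onplane('top',p,0)[0].round(3))
```

```text
top [[0.5624, -0.2257], [0.5726, -0.2704], [0.5039, -0.2815], [0.4946, -0.2397]]
 handle [[0.4757, -0.2673], [0.3763, -0.2795]]
 blade c [ 0.5334 -0.2543  0.0025]
scene [[0.4976, -0.2386], [0.5683, -0.2234], [0.5795, -0.2675], [0.5085, -0.2825]]
 handle [[0.4786, -0.2632], [0.3841, -0.2829]]
 blade c [ 0.5385 -0.253   0.0025]
case [0.706 0.178 0.   ]
shut [0.709 0.016 0.   ]
cup [ 0.73  -0.104  0.   ]
mug [0.342 0.197 0.   ]
car [ 0.674 -0.255  0.   ]
```

>>> jog_arm:
  steps: [2.16, -4.8, 0, 0, 0, -0.147, 2.16, -4.8, 0, 0, 0, -0.147, 2.16, -4.8, 0, 0, 0, -0.147, 2.16, -4.8, 0, 0, 0, -0.147, 2.16, -4.8, 0, 0, 0, -0.147, 2.16, -4.8, 0, 0, 0, -0.147, 2.16, -4.8, 0, 0, 0, -0.147, 2.16, -4.8, 0, 0, 0, -0.147, 2.16, -4.8, 0, 0, 0, -0.147, 2.16, -4.8, 0, 0, 0, -0.147, 2.16, -4.8, 0, 0, 0, -0.147, 2.16, -4.8, 0, 0, 0, -0.147]

```text
time: 1.3
ee_pos: [0.4363, 0.0462, 0.2311]
eef_rot: [180.0, -0.0, 60.9]
force: [0.3, 0.4, 0.1]
finger_gap: 0.0854
```

>>> jog_arm:
  steps: [0, -4.8, 0, 0, 0, -0.147, 0, -4.8, 0, 0, 0, -0.147, 0, -4.8, 0, 0, 0, -0.147, 0, -4.8, 0, 0, 0, -0.147, 0, -4.8, 0, 0, 0, -0.147, 0, -4.8, 0, 0, 0, -0.147, 0, 0, 0, 0, 0, 0, 0, 0, 0, 0, 0, 0, 0, 0, 0, 0, 0, 0, 0, 0, 0, 0, 0, 0]

```text
time: 2.3
ee_pos: [0.4363, -0.2385, 0.2311]
eef_rot: [-180.0, 0.0, 10.8]
force: [-0.1, 0.6, 1.0]
finger_gap: 0.0858
```

Run:
```python
from h import *
T=pose(); print(T.round(4), env.observe()['q'].round(1)); snap('wrist','w1'); np.save('w1.npy',T)
```

```text
[[ 9.822e-01  1.879e-01 -1.000e-04  4.363e-01]
 [ 1.879e-01 -9.822e-01  3.000e-04 -2.385e-01]
 [-1.000e-04 -3.000e-04 -1.000e+00  2.311e-01]
 [ 0.000e+00  0.000e+00  0.000e+00  1.000e+00]] [-37.3 -14.9 109.    0.   85.9  41.9]
```

View pics/w1.png

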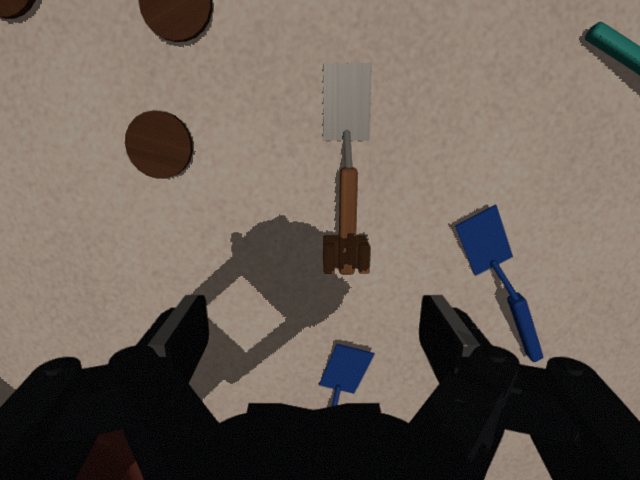

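Wrist view: the spatula lies along the image's vertical, blade centre at about (347,102), handle front end at (349,169). Coaster C is at (159,144).

Run:
```python
from h import *
T=np.load('w1.npy')
b=onplane('wrist',[(323,64),(371,64),(371,140),(323,140)],.0025,T);print(b.round(4),b.mean(0))
h=onplane('wrist',[(349,169),(347.5,272)],.044,T);print(h.round(4))
v=b[:2].mean(0)-b[2:].mean(0); print(np.degrees(np.arctan2(v[1],v[0])))
v=b.mean(0)-h.mean(0); print(np.degrees(np.arctan2(v[1],v[0])))
im=cv2.imread('pics/w1.png').astype(int)[100:190,110:210]
m=(im.sum(2)<170).astype(np.uint8);k=max(cv2.findContours(m,0,2)[0],key=cv2.contourArea)+[110,100]
P=onplane('wrist',k[:,0],.0135,T);print(cv2.minEnclosingCircle((P[:,:2]*1000).astype(np.float32)))
```

```text
[[ 0.5646 -0.2221  0.0025]
 [ 0.5733 -0.2667  0.0025]
 [ 0.5046 -0.2825  0.0025]
 [ 0.4956 -0.2357  0.0025]] [ 0.53451872 -0.25174611  0.0025    ]
[[ 0.4764 -0.2624  0.044 ]
 [ 0.3786 -0.2823  0.044 ]]
12.080282868463192
10.897082408010057
((462.5457458496094, -78.5291519165039), 33.80342102050781)
```

>>> jog_arm:
  steps: [0.6, -1.6, -1, 0, 0, 0, 0.53, -1.5, -3, 0, 0, 0, 0, 0, -4, 0, 0, 0, 0, 0, -4, 0, 0, 0, 0, 0, -4, 0, 0, 0, 0, 0, -3, 0, 0, 0, 0, 0, -2, 0, 0, 0, 0, 0, 0, 0, 0, 0, 0, 0, 0, 0, 0, 0]

```text
time: 3.25
ee_pos: [0.4479, -0.2702, 0.0218]
eef_rot: [180.0, -0.0, 10.8]
force: [-0.1, 0.9, 0.0]
finger_gap: 0.0856
```

>>> jog_arm:
  steps: [0, 0, 0, 0, 0, 0, 0, 0, 0, 0, 0, 0, 0, 0, 0, 0, 0, 0, 0, 0, 0, 0, 0, 0, 0, 0, 0, 0, 0, 0, 0, 0, 0, 0, 0, 0, 0, 0, 0, 0, 0, 0, 0, 0, 0, 0, 0, 0]
  fingers: 0

```text
time: 4.05
ee_pos: [0.4479, -0.2711, 0.022]
eef_rot: [180.0, -0.0, 10.7]
force: [-0.5, -0.5, 4.6]
finger_gap: 0.0146
```

Run:
```python
from h import *
T=pose(); print(T[:3,3].round(4)); im=snap('wrist','w2'); np.save('w2.npy',T)
```

```text
[ 0.4479 -0.2711  0.022 ]
```

View pics/w2.png

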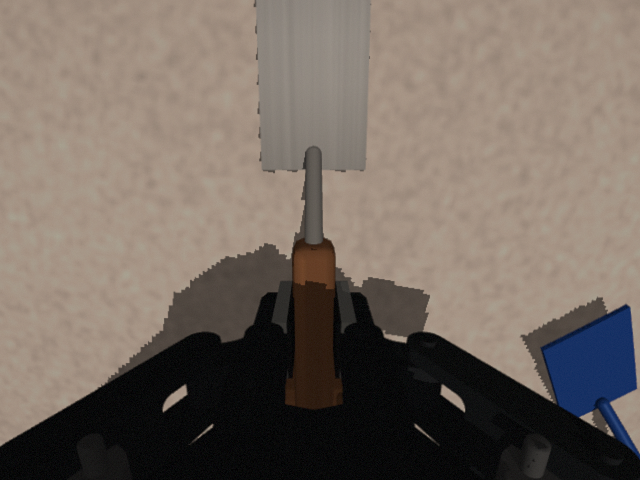

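Gripped; the blade is straight in the jaws, with its rear edge at row 170, columns 261–366. Next I compute the grip offset along the handle.

Run:
```python
from h import *
T=np.load('w2.npy')
P=onplane('wrist',[(261,170),(366,170),(258,10),(369.5,10)],.0025,T)
print(((P-T[:3,3])@T[:3,:3]).round(4)); print(P.round(4))
P=onplane('wrist',[(314,239)],.044,T); print(((P-T[:3,3])@T[:3,:3]).round(4))
```

```text
[[ 0.0538 -0.0237  0.0195]
 [ 0.0538  0.0226  0.0195]
 [ 0.1178 -0.0227  0.0195]
 [ 0.1178  0.0219  0.0196]]
[[ 0.4963 -0.2378  0.0025]
 [ 0.5049 -0.2834  0.0025]
 [ 0.5594 -0.227   0.0025]
 [ 0.5676 -0.2708  0.0025]]
[[ 0.0349 -0.0003 -0.022 ]]
```

>>> jog_arm:
  steps: [0, 0, 2, 0, 0, 0, 0, 0, 4, 0, 0, 0, 0.98, 2.84, 0, 0, 0, 0.1354, 0.98, 2.84, 0, 0, 0, 0.1354, 0.98, 2.84, 0, 0, 0, 0.1354, 0.98, 2.84, 0, 0, 0, 0.1354, 0.98, 2.84, 0, 0, 0, 0.1354, 0.97, 2.84, 0, 0, 0, 0.1354, 0.97, 2.84, 0, 0, 0, 0.1354, 0, 0, 0, 0, 0, 0, 0, 0, 0, 0, 0, 0]

```text
time: 5.2
ee_pos: [0.5151, -0.0714, 0.0803]
eef_rot: [-179.9, 0.0, 65.0]
force: [0.9, 0.1, -1.4]
finger_gap: 0.0148
```

Run:
```python
from h import *
T=pose(); print(T.round(4)); t=snap('top','t1'); s=snap('scene','s1')
P=np.array([[.126,0,.022],[.126,.023,.022],[.126,-.023,.022],[.054,0,.022]]); W=(T[:3,:3]@P.T).T+T[:3,3]
print(W.round(4)); print(proj('top',W).round(1),proj('scene',W).round(1))
big=lambda im,b,f:cv2.resize(im[b[1]:b[3],b[0]:b[2]],None,fx=f,fy=f,interpolation=2)
cv2.imwrite('pics/c3.png',np.hstack([big(t,(220,150,350,270),3.07),big(s,(320,200,450,320),3.07)])[:,:,::-1])
```

```text
[[ 4.222e-01  9.065e-01 -1.900e-03  5.151e-01]
 [ 9.065e-01 -4.222e-01  1.000e-04 -7.140e-02]
 [-7.000e-04 -1.800e-03 -1.000e+00  8.030e-02]
 [ 0.000e+00  0.000e+00  0.000e+00  1.000e+00]]
[[ 0.5683  0.0428  0.0582]
 [ 0.5891  0.0331  0.0581]
 [ 0.5474  0.0525  0.0582]
 [ 0.5379 -0.0225  0.0582]]
[[263.2 194.9]
 [267.3 186.6]
 [259.1 203.3]
 [289.9 206.8]] [[400.5 233.4]
 [406.5 240.3]
 [394.6 226.6]
 [375.1 247.6]]
```

View pics/c3.png

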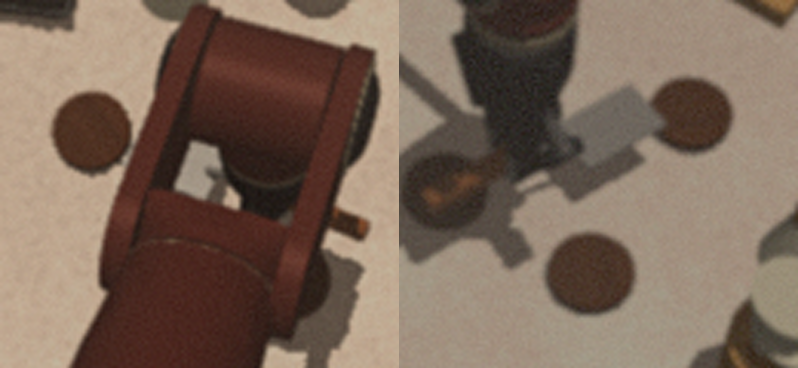

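Scene crop: the blade's front corners match the projected positions within 1 px, and coaster A is unmoved. Lowering in front of A.

>>> jog_arm:
  steps: [0.05, -0.05, -3, 0, 0, 0, 0, 0, -2, 0, 0, 0, 0, 0, -0.6, 0, 0, 0, 0, 0, 0, 0, 0, 0, 0, 0, 0, 0, 0, 0]

```text
time: 5.8
ee_pos: [0.517, -0.0731, 0.0262]
eef_rot: [179.9, -0.0, 64.9]
force: [0.7, -0.3, -1.4]
finger_gap: 0.015
```

>>> jog_arm:
  steps: [0, 0, -0.3, 0, 0, 0, 0, 0, 0, 0, 0, 0, 0.2, 0.42, 0, 0, 0, 0, 0.2, 0.42, 0, 0, 0, 0, 0.2, 0.42, 0, 0, 0, 0, 0.18, 0.41, 0, 0, 0, 0, 0, 0, 0, 0, 0, 0, 0, 0, 0, 0, 0, 0]

```text
time: 6.6
ee_pos: [0.5242, -0.0555, 0.0222]
eef_rot: [-180.0, 0.0, 65.0]
force: [0.2, -0.5, -1.6]
finger_gap: 0.0148
```

Run:
```python
from h import *
T=pose(); print(T.round(4),env.observe()['force']); s=snap('scene','s2')
P=np.array([[.126,0,.022],[.126,.023,.022],[.126,-.023,.022],[.054,0,.022]]); W=(T[:3,:3]@P.T).T+T[:3,3]
print(W.round(4)); print(proj('scene',W).round(1))
cv2.imwrite('pics/c4.png',cv2.resize(s[190:320,330:460],None,fx=4.5,fy=4.5,interpolation=2)[:,:,::-1])
```

```text
[[ 4.220e-01  9.066e-01 -2.000e-04  5.242e-01]
 [ 9.066e-01 -4.220e-01 -1.000e-04 -5.550e-02]
 [-1.000e-04 -1.000e-04 -1.000e+00  2.220e-02]
 [ 0.000e+00  0.000e+00  0.000e+00  1.000e+00]] [ 0.16866975 -0.53635969 -1.62355074]
[[ 5.773e-01  5.870e-02  2.000e-04]
 [ 5.982e-01  4.900e-02  2.000e-04]
 [ 5.565e-01  6.840e-02  2.000e-04]
 [ 5.470e-01 -6.600e-03  2.000e-04]]
[[404.7 244.2]
 [410.5 250.9]
 [399.  237.6]
 [380.4 258.1]]
```

View pics/c4.png

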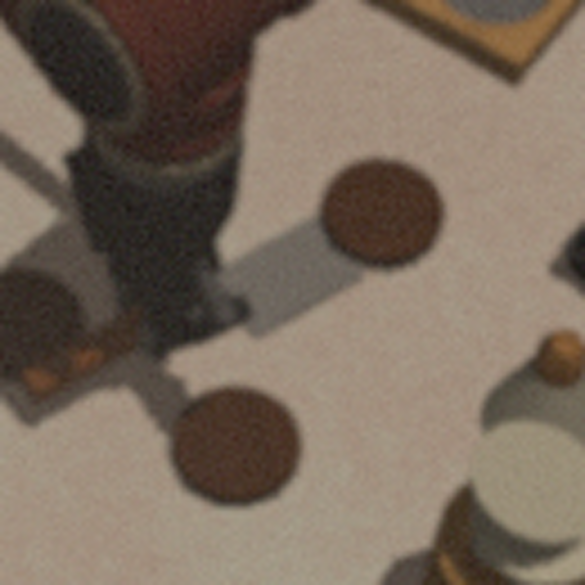

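The crop shows the blade square under A's flange, about 7 mm in. Raising it round the arc.

>>> jog_arm:
  steps: [0, 0, 0.33, 0, 0, 0, 0.038, 0.082, 0.65, 0, 0, 0, 0.038, 0.082, 0.65, 0, 0, 0, 0.15, 0.322, 0.62, 0, 0, 0, 0.15, 0.322, 0.62, 0, 0, 0, 0.194, 0.417, 0.585, 0, 0, 0, 0.194, 0.417, 0.585, 0, 0, 0, 0.266, 0.571, 0.485, 0, 0, 0, 0.266, 0.571, 0.485, 0, 0, 0]

```text
time: 7.55
ee_pos: [0.5374, -0.0273, 0.0729]
eef_rot: [180.0, -0.0, 65.0]
force: [-0.3, 0.5, -1.4]
finger_gap: 0.015
```

Run:
```python
from h import *
T=pose(); print(T[:3,3].round(4),env.observe()['force']); s=snap('scene','s3')
cv2.imwrite('pics/c5.png',cv2.resize(s[190:290,350:450],None,fx=4.5,fy=4.5,interpolation=2)[:,:,::-1])
```

```text
[ 0.5374 -0.0273  0.0729] [-0.27250538  0.46258815 -1.42925956]
```

View pics/c5.png

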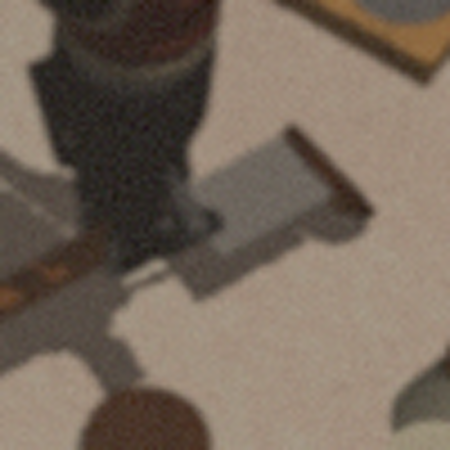

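A is standing steeply on the blade's front edge, as planned. Pushing it over.

>>> jog_arm:
  steps: [0.311, 0.666, 0.3, 0, 0, 0, 0.311, 0.666, 0.3, 0, 0, 0, 0.334, 0.716, 0.1, 0, 0, 0, 0.334, 0.716, 0.1, 0, 0, 0, 0.325, 0.698, 0, 0, 0, 0, 0.325, 0.698, 0, 0, 0, 0, 0.254, 0.544, 0, 0, 0, 0, 0.254, 0.544, 0, 0, 0, 0, 0, 0, 0, 0, 0, 0, 0, 0, 0, 0, 0, 0, 0, 0, 0, 0, 0, 0]

```text
time: 8.7
ee_pos: [0.5615, 0.0244, 0.0803]
eef_rot: [-180.0, 0.0, 65.0]
force: [0.5, 0.5, -1.1]
finger_gap: 0.0147
```

Run:
```python
from h import *
T=pose(); print(T[:3,3].round(4),env.observe()['force']); s=snap('scene','s4')
cv2.imwrite('pics/c6.png',cv2.resize(s[140:320,320:500],None,fx=3.2,fy=3.2,interpolation=2)[:,:,::-1])
```

```text
[0.5615 0.0244 0.0803] [ 0.54995878  0.52669035 -1.1161609 ]
```

View pics/c6.png

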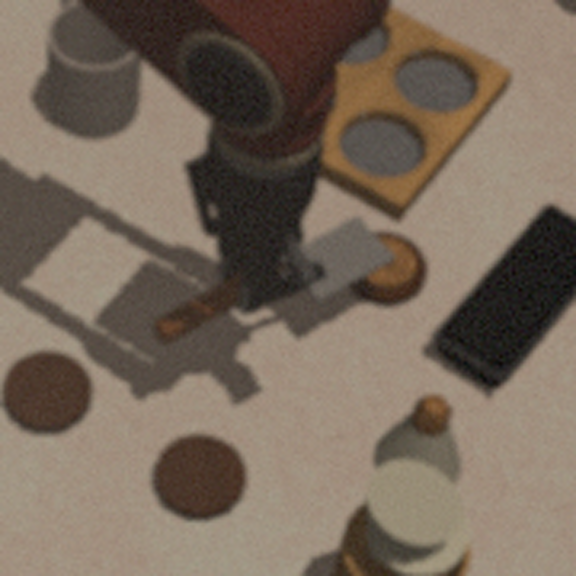

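A has flipped: cork up just ahead of the blade, clear of the tray. B and C are unmoved. Now to C, heading +y.

>>> jog_arm:
  steps: [0, 0, 1.5, 0, 0, 0, -1.41, -3.92, 0, 0, 0, 0.0623, -1.41, -3.92, 0, 0, 0, 0.0623, -1.41, -3.92, 0, 0, 0, 0.0623, -1.41, -3.92, 0, 0, 0, 0.0623, -1.41, -3.92, 0, 0, 0, 0.0623, -1.41, -3.92, 0, 0, 0, 0.0623, -1.42, -3.95, 0, 0, 0, 0.0623, 0, 0, 0, 0, 0, 0, 0, 0, 0, 0, 0, 0]

```text
time: 9.75
ee_pos: [0.4628, -0.2512, 0.0966]
eef_rot: [179.9, 0.0, 89.8]
force: [0.8, 1.1, -1.4]
finger_gap: 0.0144
```

>>> jog_arm:
  steps: [0, 0, -3, 0, 0, 0, 0, 0, -3, 0, 0, 0, 0, 0, -1, 0, 0, 0, 0, 0, 0, 0, 0, 0, 0, 0, 0, 0, 0, 0]

```text
time: 10.25
ee_pos: [0.4637, -0.25, 0.0266]
eef_rot: [179.9, 0.0, 90.0]
force: [0.7, -0.0, -1.8]
finger_gap: 0.0147
```

```bash
cat > look.py <<'E'
from h import *
def coasters(n='scene',im=None):
    im=camera(n) if im is None else im; im=im[:,:,::-1].astype(int)
    m=((im.sum(2)<200)&(im[:,:,2]-im[:,:,0]>8)).astype(np.uint8)
    for k in cv2.findContours(m,0,2)[0]:
        a=cv2.contourArea(k)
        if 300<a<900:
            P=onplane(n,k[:,0],.0115)[:,:2]*1000; (c,r)=cv2.minEnclosingCircle(P.astype(np.float32))
            if abs(r-33)<4: print(n,np.round(c,1),round(r,1),'mean',P.mean(0).round(1))
if __name__=='__main__':
    T=pose(); print(T.round(4)[:3]); coasters('scene'); coasters('top')
E
python3 look.py
```

```text
[[-8.000e-04  1.000e+00  1.200e-03  4.637e-01]
 [ 1.000e+00  8.000e-04 -8.000e-04 -2.500e-01]
 [-8.000e-04  1.200e-03 -1.000e+00  2.660e-02]]
scene [ 388.8 -276.4] 33.4 mean [ 389.3 -274.9]
scene [591.8 -83.7] 32.6 mean [593.8 -82.8]
top [460.9 -79.4] 32.0 mean [459.1 -82.5]
top [590.1 -83.7] 32.2 mean [589.1 -82.8]
top [617.6 154.1] 31.7 mean [620.6 152. ]
```

>>> jog_arm:
  steps: [-0.05, 0, -0.38, 0, 0, 0, 0, 0, 0, 0, 0, 0, 0, 0.5, 0, 0, 0, 0, 0, 0.5, 0, 0, 0, 0, 0, 0.5, 0, 0, 0, 0, 0, 0.3, 0, 0, 0, 0, 0, 0, 0, 0, 0, 0, 0, 0, 0, 0, 0, 0]

```text
time: 11.15
ee_pos: [0.4624, -0.2316, 0.0217]
eef_rot: [180.0, -0.1, 90.0]
force: [0.2, 2.4, 1.4]
finger_gap: 0.0149
```

>>> jog_arm:
  steps: [0, 0, 0.33, 0, 0, 0, 0, 0.09, 0.65, 0, 0, 0, 0, 0.09, 0.65, 0, 0, 0, 0, 0.355, 0.62, 0, 0, 0, 0, 0.355, 0.62, 0, 0, 0, 0, 0.46, 0.585, 0, 0, 0, 0, 0.46, 0.585, 0, 0, 0, 0, 0.63, 0.485, 0, 0, 0, 0, 0.63, 0.485, 0, 0, 0]

```text
time: 12.05
ee_pos: [0.4623, -0.2008, 0.0721]
eef_rot: [180.0, -0.0, 90.0]
force: [1.0, 0.5, -1.1]
finger_gap: 0.0148
```

>>> jog_arm:
  steps: [0, 0.735, 0.3, 0, 0, 0, 0, 0.735, 0.3, 0, 0, 0, 0, 0.79, 0.1, 0, 0, 0, 0, 0.79, 0.1, 0, 0, 0, 0, 0.77, 0, 0, 0, 0, 0, 0.77, 0, 0, 0, 0, 0, 0.6, 0, 0, 0, 0, 0, 0.6, 0, 0, 0, 0, 0, 0, 0, 0, 0, 0, 0, 0, 0, 0, 0, 0, 0, 0, 0, 0, 0, 0]

```text
time: 13.15
ee_pos: [0.4623, -0.1437, 0.0797]
eef_rot: [180.0, 0.0, 90.0]
force: [-0.3, -0.0, -1.5]
finger_gap: 0.0148
```

Run:
```python
from look import *
T=pose(); print(T[:3,3].round(4),env.observe()['force']); s=snap('scene','s5')
coasters('scene',s)
cv2.imwrite('pics/c7.png',cv2.resize(s[180:330,300:450],None,fx=3.2,fy=3.2,interpolation=2)[:,:,::-1])
```

```text
[ 0.4623 -0.1437  0.0797] [-0.27318489 -0.00536118 -1.53838804]
scene [592.6 -83.9] 32.6 mean [598.  -80.4]
```

View pics/c7.png

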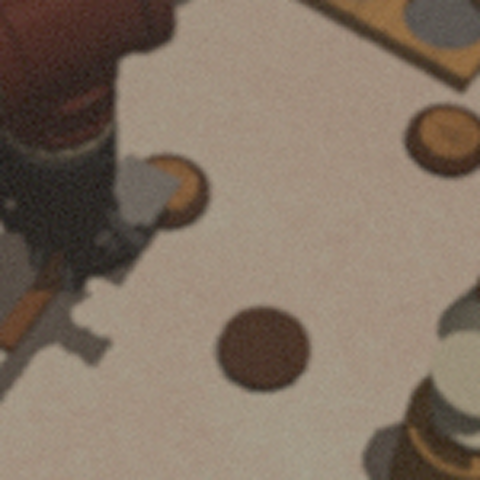

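C has flipped, cork up. Now B.

>>> jog_arm:
  steps: [0, -1, 1.5, 0, 0, 0, 2.58, -2.01, 0, 0, 0, 0, 2.58, -2.01, 0, 0, 0, 0, 2.58, -2.01, 0, 0, 0, 0, 2.58, -2.01, 0, 0, 0, 0, 2.6, -2.02, 0, 0, 0, 0, 0, 0, 0, 0, 0, 0, 0, 0, -3, 0, 0, 0, 0, 0, -3, 0, 0, 0, 0, 0, -0.8, 0, 0, 0, 0, 0, 0, 0, 0, 0, 0, 0, 0, 0, 0, 0]

```text
time: 14.4
ee_pos: [0.5922, -0.2547, 0.0284]
eef_rot: [179.9, 0.1, 90.0]
force: [0.3, -0.4, -1.0]
finger_gap: 0.0148
```

```bash
python3 look.py
```

```text
[[ 2.000e-04  1.000e+00  1.800e-03  5.922e-01]
 [ 1.000e+00 -2.000e-04 -1.100e-03 -2.547e-01]
 [-1.100e-03  1.800e-03 -1.000e+00  2.840e-02]]
top [460.6  -0.8] 30.7 mean [464.5  -4. ]
top [590.1 -82.7] 32.0 mean [591.4 -81.2]
```

>>> jog_arm:
  steps: [-0.05, 0, -0.55, 0, 0, 0, 0, 0, 0, 0, 0, 0, 0, 0.5, 0, 0, 0, 0, 0, 0.5, 0, 0, 0, 0, 0, 0.5, 0, 0, 0, 0, 0, 0.38, 0, 0, 0, 0, 0, 0, 0, 0, 0, 0, 0, 0, 0, 0, 0, 0]

```text
time: 15.3
ee_pos: [0.5914, -0.2348, 0.0216]
eef_rot: [180.0, -0.1, 90.0]
force: [0.9, 0.7, 2.8]
finger_gap: 0.0148
```

>>> jog_arm:
  steps: [0, 0, 0.33, 0, 0, 0, 0, 0.09, 0.65, 0, 0, 0, 0, 0.09, 0.65, 0, 0, 0, 0, 0.355, 0.62, 0, 0, 0, 0, 0.355, 0.62, 0, 0, 0, 0, 0.46, 0.585, 0, 0, 0, 0, 0.46, 0.585, 0, 0, 0, 0, 0.63, 0.485, 0, 0, 0, 0, 0.63, 0.485, 0, 0, 0]

```text
time: 16.2
ee_pos: [0.591, -0.204, 0.0718]
eef_rot: [180.0, -0.0, 90.0]
force: [-0.6, 0.3, -1.3]
finger_gap: 0.0148
```

>>> jog_arm:
  steps: [0, 0.735, 0.3, 0, 0, 0, 0, 0.735, 0.3, 0, 0, 0, 0, 0.79, 0.1, 0, 0, 0, 0, 0.79, 0.1, 0, 0, 0, 0, 0.77, 0, 0, 0, 0, 0, 0.77, 0, 0, 0, 0, 0, 0.6, 0, 0, 0, 0, 0, 0.6, 0, 0, 0, 0, 0, 0, 0, 0, 0, 0, 0, 0, 0, 0, 0, 0, 0, 0, 0, 0, 0, 0]

```text
time: 17.3
ee_pos: [0.591, -0.1469, 0.0793]
eef_rot: [-180.0, 0.0, 90.0]
force: [0.1, -0.4, -0.6]
finger_gap: 0.0148
```

Run:
```python
from look import *
T=pose(); print(T[:3,3].round(4),env.observe()['force']); s=snap('scene','s6')
coasters('scene',s)
cv2.imwrite('pics/c8.png',cv2.resize(s[150:350,300:500],None,fx=2.5,fy=2.5,interpolation=2)[:,:,::-1])
```

```text
[ 0.591  -0.1469  0.0793] [ 0.05667737 -0.37428964 -0.64153106]
```

View pics/c8.png

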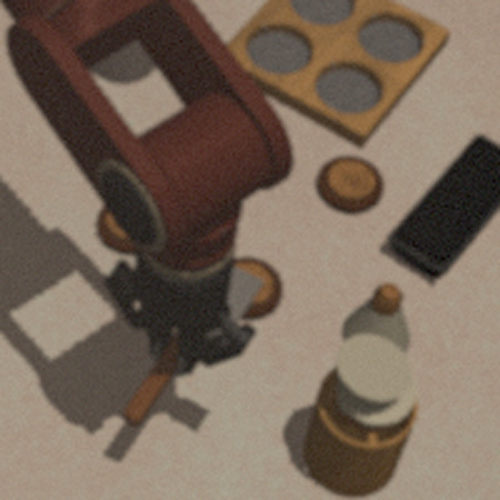

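All three are cork up. Returning the spatula to its rest.

>>> jog_arm:
  steps: [0, -1, 2, 0, 0, 0, -1.43, -1.14, 0, 0, 0, -0.1382, -1.43, -1.14, 0, 0, 0, -0.1382, -1.43, -1.14, 0, 0, 0, -0.1382, -1.43, -1.14, 0, 0, 0, -0.1382, -1.43, -1.14, 0, 0, 0, -0.1382, -1.43, -1.14, 0, 0, 0, -0.1382, -1.43, -1.14, 0, 0, 0, -0.1382, -1.43, -1.14, 0, 0, 0, -0.1382, -1.43, -1.14, 0, 0, 0, -0.1382, -1.43, -1.14, 0, 0, 0, -0.1382]

```text
time: 18.45
ee_pos: [0.4473, -0.2715, 0.0994]
eef_rot: [180.0, -0.0, 10.5]
force: [0.2, 0.8, -1.4]
finger_gap: 0.0144
```

>>> jog_arm:
  steps: [0, 0, -1.5, 0, 0, 0, 0, 0, -2, 0, 0, 0, 0, 0, 0, 0, 0, 0, 0, 0, 0, 0, 0, 0]

```text
time: 18.85
ee_pos: [0.4478, -0.2701, 0.0634]
eef_rot: [-179.9, 0.1, 10.9]
force: [-0.8, -0.3, -1.4]
finger_gap: 0.0149
```

>>> jog_arm:
  steps: [0, -0.05, -1.5, 0, 0, 0, 0, 0, -1.5, 0, 0, 0, 0, 0, -0.8, 0, 0, 0, 0, 0, 0, 0, 0, 0, 0, 0, -0.3, 0, 0, 0, 0, 0, 0, 0, 0, 0, 0, 0, 0, 0, 0, 0]

```text
time: 19.55
ee_pos: [0.4483, -0.2715, 0.0238]
eef_rot: [180.0, -0.0, 10.8]
force: [-0.2, -0.2, -0.7]
finger_gap: 0.0147
```

>>> jog_arm:
  steps: [0, 0, -0.15, 0, 0, 0, 0, 0, 0, 0, 0, 0, 0, 0, 0, 0, 0, 0]

```text
time: 19.85
ee_pos: [0.4481, -0.2713, 0.022]
eef_rot: [180.0, -0.0, 10.8]
force: [0.1, 0.4, -0.7]
finger_gap: 0.0145
```

>>> jog_arm:
  steps: [0, 0, 0, 0, 0, 0, 0, 0, 0, 0, 0, 0, 0, 0, 0, 0, 0, 0, 0, 0, 0, 0, 0, 0, 0, 0, 0, 0, 0, 0, 0, 0, 0, 0, 0, 0]
  fingers: 6

```text
time: 20.45
ee_pos: [0.448, -0.2712, 0.0218]
eef_rot: [180.0, -0.0, 10.8]
force: [0.6, -0.2, -0.8]
finger_gap: 0.0599
```

>>> jog_arm:
  steps: [0, 0, 2, 0, 0, 0, 0, 0, 4, 0, 0, 0, 0, 0, 4, 0, 0, 0, 0, 0, 4, 0, 0, 0, 0, 0, 2, 0, 0, 0, 0, 4.8, 0, 0, 0, 0, 0, 4.8, 0, 0, 0, 0, 0, 4.8, 0, 0, 0, 0, 0, 0, 0, 0, 0, 0, 0, 0, 0, 0, 0, 0]

```text
time: 21.45
ee_pos: [0.448, -0.1264, 0.1819]
eef_rot: [180.0, -0.0, 10.9]
force: [0.3, -0.4, -0.7]
finger_gap: 0.0599
```

Run:
```python
from h import *
T=pose(); print(T.round(4)[:3],env.observe()['force']); w=snap('wrist','w3'); np.save('w3.npy',T); t=snap('top','t3')
big=cv2.resize(t[150:290,320:440],(400,467),interpolation=2)
c=np.zeros((480,800,3),np.uint8); c[:467,:400]=big; c[:300,400:]=cv2.resize(w,(400,300)); cv2.imwrite('pics/c9.png',c[:,:,::-1])
```

```text
[[ 9.818e-01  1.899e-01  4.000e-04  4.480e-01]
 [ 1.899e-01 -9.818e-01 -6.000e-04 -1.264e-01]
 [ 3.000e-04  7.000e-04 -1.000e+00  1.819e-01]] [ 0.3493052  -0.37235385 -0.67919156]
```

View pics/c9.png

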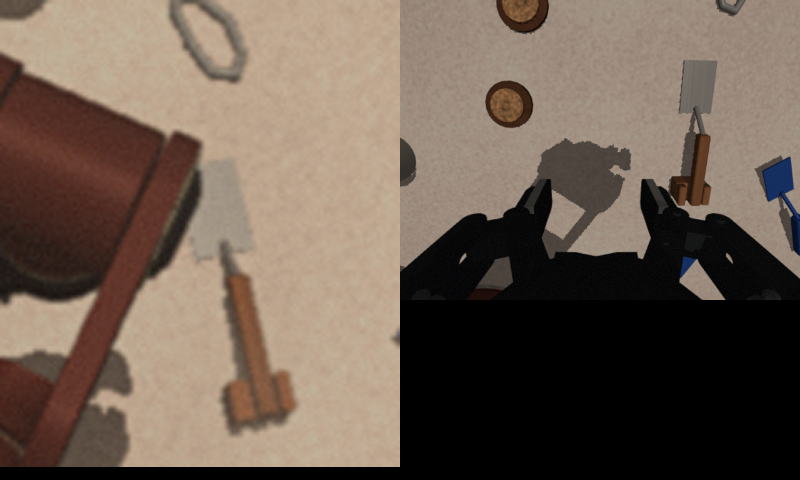

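The spatula is back in its channel, blade flat, aligned as before. Locating the cork pads from the wrist image.

```bash
cat > pads.py <<'E'
from h import *
def pads(n,im,T=None,z=.015,rmin=19):
    hsv=cv2.cvtColor(im,cv2.COLOR_RGB2HSV); im=im.astype(int)
    m=((hsv[:,:,0]<22)&(hsv[:,:,1]>95)&(hsv[:,:,2]>75)).astype(np.uint8)
    m=cv2.morphologyEx(m,cv2.MORPH_OPEN,np.ones((3,3)))
    for k in cv2.findContours(m,0,2)[0]:
        if cv2.contourArea(k)<60: continue
        P=(onplane(n,k[:,0],z,T)[:,:2]*1000).astype(np.float32); c,r=cv2.minEnclosingCircle(P)
        if 19<r<29: print(n,np.round(c,1),round(r,1),'px',k.mean((0,1)).round(0),'area ratio',round(cv2.contourArea(P)/(np.pi*r*r),2))
if __name__=='__main__':
    T=pose(); print(T[:3,3].round(4)); pads('wrist',camera('wrist'),T); pads('top',camera('top'));pads('scene',camera('scene'))
E
python3 - <<'E'
from pads import *
f=lambda n:cv2.imread(f'pics/{n}.png')[:,:,::-1].copy()
pads('wrist',f('w3'),np.load('w3.npy')); pads('top',f('t3')); pads('scene',f('s6'))
E
```

```text
wrist [462.5   1.3] 23.2 px [171. 167.] area ratio 0.95
wrist [590.6  -3.1] 22.7 px [193.  21.] area ratio 0.55
top [-52.3 -62.3] 19.4 px [308. 455.] area ratio 0.3
scene [ 574.6 -155.9] 27.1 px [358. 308.] area ratio 0.34
scene [ 386.1 -274.7] 28.7 px [258. 309.] area ratio 0.5
scene [597.6   1.3] 25.9 px [403. 261.] area ratio 0.33
scene [623.3 154.6] 26.8 px [440. 220.] area ratio 0.86
```

>>> jog_arm:
  steps: [0.5, 4.3, 0, 0, 0, 0, 0.5, 4.3, -3, 0, 0, 0, 0.45, 4.17, -3, 0, 0, 0, 0, 0, -4, 0, 0, 0, 0, 0, -4, 0, 0, 0, 0, 0, -2, 0, 0, 0, 0, 0, 0, 0, 0, 0, 0, 0, -0.5, 0, 0, 0, 0, 0, -0.5, 0, 0, 0, 0, 0, 0, 0, 0, 0, 0, 0, 0, 0, 0, 0]

```text
time: 22.65
ee_pos: [0.4629, -0.0033, 0.0152]
eef_rot: [180.0, -0.1, 10.8]
force: [-0.0, 0.8, -0.0]
finger_gap: 0.0601
```

Run:
```python
from h import *
T=pose(); print(T[:3,3].round(4),env.observe()['force']); w=snap('wrist','w4'); np.save('w4.npy',T)
```

```text
[ 0.4629 -0.0033  0.0152] [-0.01325421  0.82272175 -0.04764702]
```

View pics/w4.png

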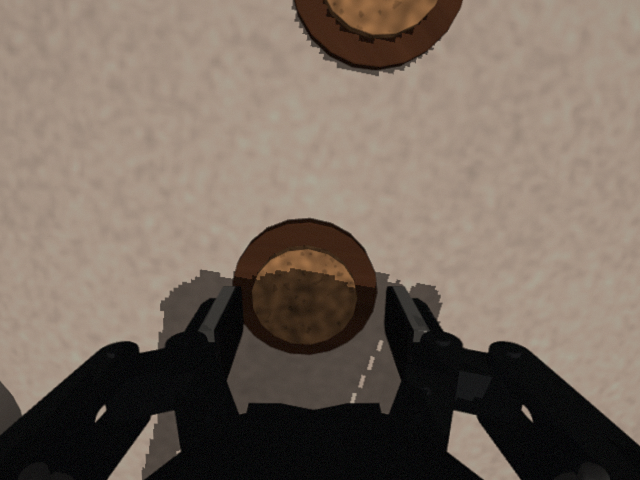

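Wrist view: the cork pad is centred at about (304,297), between the open fingers and slightly to the left of their middle. The fingers stand around it above the flange.

Run:
```python
from h import *
T=np.load('w4.npy')
w=cv2.imread('pics/w4.png').astype(int); m=((w[:,:,2]-w[:,:,0]>22)&(w[:,:,2]-w[:,:,0]<200)).astype(np.uint8); m[:210]=0
k=max(cv2.findContours(m,0,2)[0],key=cv2.contourArea)
P=(onplane('wrist',k[:,0],.009,T)[:,:2]*1000).astype(np.float32); print('flange',cv2.minEnclosingCircle(P),cv2.fitEllipse(k))
Q=onplane('wrist',[(252,292),(357,292),(304.5,248),(304.5,346)],.015,T); print(Q.round(4))
# finger tips: px (212,330..)
```

```text
flange ((414.2077941894531, -25.89478874206543), 176.6886444091797) ((302.2022705078125, 180.3140869140625), (287.4858093261719, 563.5228271484375), 89.46199798583984)
[[ 0.4618  0.024   0.015 ]
 [ 0.4703 -0.0203  0.015 ]
 [ 0.4857  0.0054  0.015 ]
 [ 0.4397 -0.003   0.015 ]]
```

>>> jog_arm:
  steps: [0, 0.45, 0, 0, 0, 0, 0, 0, -0.4, 0, 0, 0, 0, 0, -0.3, 0, 0, 0, 0, 0, 0, 0, 0, 0, 0, 0, 0, 0, 0, 0]

```text
time: 23.2
ee_pos: [0.4619, 0.0016, 0.0069]
eef_rot: [-180.0, 0.0, 10.8]
force: [0.5, -0.4, -0.0]
finger_gap: 0.0597
```

>>> jog_arm:
  steps: [0, 0, 0, 0, 0, 0, 0, 0, 0, 0, 0, 0, 0, 0, 0, 0, 0, 0, 0, 0, 0, 0, 0, 0, 0, 0, 0, 0, 0, 0]
  fingers: 3.5

```text
time: 23.7
ee_pos: [0.4626, 0.0014, 0.0079]
eef_rot: [180.0, -0.0, 10.8]
force: [-2.4, 0.2, 3.8]
finger_gap: 0.0428
```

>>> jog_arm:
  steps: [0, 0, 1, 0, 0, 0, 0, 0, 3, 0, 0, 0, 0, 0, 4, 0, 0, 0, 0.4, 4.31, 0, 0, 0, 0, 0.4, 4.31, 0, 0, 0, 0, 0.4, 4.31, 0, 0, 0, 0, 0.4, 4.31, 0, 0, 0, 0, 0.4, 4.31, 0, 0, 0, 0, 0.4, 4.31, 0, 0, 0, 0, 0, 0, 0, 0, 0, 0, 0, 0, 0, 0, 0, 0]

```text
time: 24.8
ee_pos: [0.4857, 0.2608, 0.0871]
eef_rot: [180.0, 0.0, 10.9]
force: [0.0, -0.1, -0.9]
finger_gap: 0.0425
```

Run:
```python
from h import *
T=pose(); print(T[:3].round(4),env.observe()['force']); w=snap('wrist','w5'); np.save('w5.npy',T)
```

```text
[[ 9.819e-01  1.896e-01 -4.000e-04  4.857e-01]
 [ 1.896e-01 -9.819e-01 -5.000e-04  2.608e-01]
 [-5.000e-04  4.000e-04 -1.000e+00  8.710e-02]] [ 0.04896274 -0.13178718 -0.93995906]
```

View pics/w5.png

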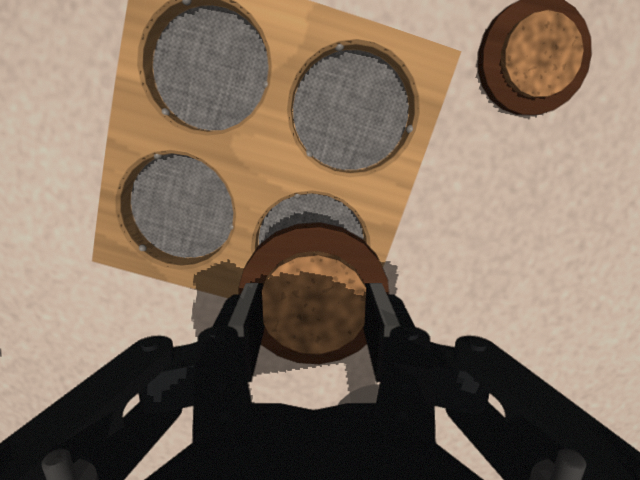

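The coaster is held level in the fingers. The recess rims are visible: top-right at columns 288–418 and rows 40–173, bottom-left at columns 117–236 and rows 150–267.

Run:
```python
from h import *
T=np.load('w5.npy')
w=cv2.imread('pics/w5.png'); hsv=cv2.cvtColor(w,cv2.COLOR_BGR2HSV)
# grey felt + dark wall vs bamboo
m=((hsv[:,:,1]<60)|(hsv[:,:,2]<85)).astype(np.uint8)
for nm,seed in(('TR',(352,110)),('BL',(182,205)),('TL',(210,70))):
    mm=m.copy(); box=np.zeros_like(m); x,y=seed; box[max(0,y-75):y+75,x-75:x+75]=1; mm*=box
    mm=cv2.morphologyEx(mm,cv2.MORPH_OPEN,np.ones((7,7)))
    n,l,st,ce=cv2.connectedComponentsWithStats(mm); i=l[y,x]; k=max(cv2.findContours((l==i).astype(np.uint8),0,2)[0],key=cv2.contourArea); k=cv2.convexHull(k)
    P=(onplane('wrist',k[:,0],.020,T)[:,:2]*1000).astype(np.float32); print(nm,cv2.minEnclosingCircle(P),st[i])
for b in((288,418,40,173),(117,236,150,267)):
    x,y=(b[0]+b[1])/2,(b[2]+b[3])/2
    Q=onplane('wrist',[(b[0],y),(b[1],y),(x,b[2]),(x,b[3])],.021,T); print(Q.mean(0).round(4),np.linalg.norm(Q[0]-Q[1]).round(4),np.linalg.norm(Q[2]-Q[3]).round(4))
# held pad centre: bottom z?
```

```text
TR ((568.783447265625, 256.07806396484375), 34.138465881347656) [  294    45   120   124 11642]
BL ((493.2279968261719, 346.8484802246094), 34.54471969604492) [ 121  154  112  105 9275]
TL ((576.7667846679688, 338.2481994628906), 34.04896926879883) [  143     0   125   130 12573]
[0.5703 0.2558 0.021 ] 0.071 0.0697
[0.4949 0.346  0.021 ] 0.0717 0.0714
```

>>> jog_arm:
  steps: [0.13, 0.12, -2.5, 0, 0, 0, 0, 0, -2.2, 0, 0, 0, 0, 0, -0.7, 0, 0, 0, 0, 0, 0, 0, 0, 0, 0, 0, -0.3, 0, 0, 0, 0, 0, -0.2, 0, 0, 0, 0, 0, 0, 0, 0, 0]

```text
time: 25.55
ee_pos: [0.4879, 0.2614, 0.029]
eef_rot: [-180.0, -0.1, 10.8]
force: [0.6, -0.2, 0.1]
finger_gap: 0.0428
```

>>> jog_arm:
  steps: [-0.07, 0.05, -0.15, 0, 0, 0, 0, 0, -0.15, 0, 0, 0, 0, 0, 0, 0, 0, 0]

```text
time: 25.85
ee_pos: [0.4876, 0.2622, 0.027]
eef_rot: [180.0, -0.1, 10.8]
force: [-3.2, -2.2, 7.9]
finger_gap: 0.0428
```

>>> jog_arm:
  steps: [-0.05, -0.03, 0.05, 0, 0, 0, 0, 0, 0, 0, 0, 0, 0, 0, 0, 0, 0, 0, 0, 0, 0, 0, 0, 0]
  fingers: 6.2

```text
time: 26.25
ee_pos: [0.486, 0.2615, 0.0255]
eef_rot: [-180.0, 0.0, 10.8]
force: [-0.2, 0.9, 0.4]
finger_gap: 0.0621
```

>>> jog_arm:
  steps: [0, 0, 2, 0, 0, 0, 0, 0, 2, 0, 0, 0, 0, 0, 0, 0, 0, 0, 0, 0, 0, 0, 0, 0, 0, 0, 0, 0, 0, 0, 0, 0, 0, 0, 0, 0, 0, 0, 0, 0, 0, 0, 0, 0, 0, 0, 0, 0]
  fingers: 0

```text
time: 27.05
ee_pos: [0.4859, 0.2614, 0.0651]
eef_rot: [180.0, 0.1, 10.8]
force: [0.3, -0.1, -0.0]
finger_gap: -0.0002
```

>>> jog_arm:
  steps: [0, 0, -2, 0, 0, 0, 0, 0, -0.8, 0, 0, 0, 0, 0, 0, 0, 0, 0, 0, 0, -0.3, 0, 0, 0, 0, 0, -0.3, 0, 0, 0, 0, 0, -0.3, 0, 0, 0, 0, 0, 0, 0, 0, 0]

```text
time: 27.75
ee_pos: [0.4868, 0.2616, 0.0293]
eef_rot: [180.0, -0.1, 10.8]
force: [-0.4, -0.1, 2.6]
finger_gap: 0.0001
```

>>> jog_arm:
  steps: [0, 0, -0.3, 0, 0, 0, 0, 0, -0.3, 0, 0, 0, 0, 0, -0.2, 0, 0, 0, 0, 0, 0, 0, 0, 0, 0, 0, 0, 0, 0, 0]

```text
time: 28.25
ee_pos: [0.486, 0.2615, 0.021]
eef_rot: [180.0, 0.1, 10.8]
force: [-2.1, -0.7, 4.9]
finger_gap: 0.0002
```

```bash
python3 -c "
from h import *
s=env.observe();print(s['ee_pos'],s['force'])"
```

```text
[0.48596077 0.26149035 0.02104424] [-2.13020161 -0.71788129  4.92875747]
```

>>> jog_arm:
  steps: [0, 0, -0.1, 0, 0, 0, 0, 0, -0.1, 0, 0, 0, 0, 0, 0, 0, 0, 0]

```text
time: 28.55
ee_pos: [0.486, 0.2616, 0.021]
eef_rot: [180.0, 0.1, 10.8]
force: [-9.1, -3.8, 18.6]
finger_gap: 0.0003
```

>>> jog_arm:
  steps: [0, 0, 2, 0, 0, 0, 0, 0, 4, 0, 0, 0, -1, 0, 4, 0, 0, 0, -2, 0, 2, 0, 0, 0, -3, 0, 0, 0, 0, 0, -1, 0, 0, 0, 0, 0, 0, 0, 0, 0, 0, 0, 0, 0, 0, 0, 0, 0]

```text
time: 29.35
ee_pos: [0.4163, 0.2614, 0.138]
eef_rot: [180.0, 0.0, 10.8]
force: [-0.2, 0.2, 0.4]
finger_gap: 0.0
```

Run:
```python
from h import *
T=pose(); print(T[:3].round(4),env.observe()['force']); w=snap('wrist','w6'); np.save('w6.npy',T)
```

```text
[[ 9.822e-01  1.877e-01 -6.000e-04  4.163e-01]
 [ 1.877e-01 -9.822e-01 -5.000e-04  2.614e-01]
 [-7.000e-04  4.000e-04 -1.000e+00  1.380e-01]] [-0.18483814  0.19002209  0.36362189]
```

View pics/w6.png

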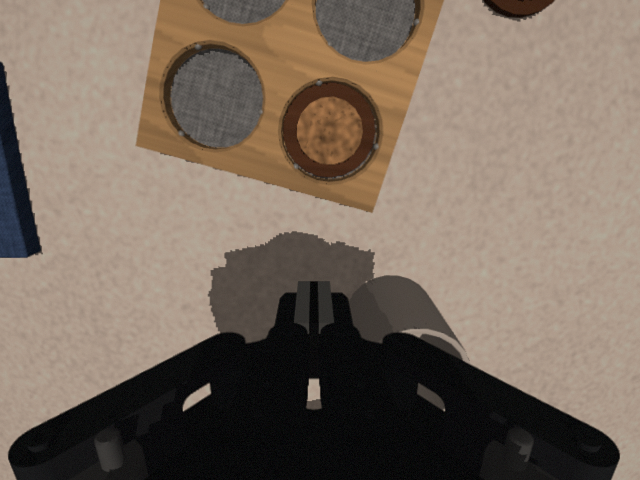

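The coaster is fully home, its flange below the rim and inside the balls; pressing was stiff at TCP z = 21 mm. Now over to A, measuring numerically.

>>> jog_arm:
  steps: [3.35, -2.7, 0, 0, 0, 0, 3.35, -2.7, 0, 0, 0, 0, 3.35, -2.7, 0, 0, 0, 0, 3.35, -2.7, 0, 0, 0, 0, 0, 0, 0, 0, 0, 0, 0, 0, 0, 0, 0, 0, 0, 0, 0, 0, 0, 0]
  fingers: 6

```text
time: 30.1
ee_pos: [0.5498, 0.1538, 0.1379]
eef_rot: [-180.0, 0.1, 10.8]
force: [-0.1, 0.6, -0.2]
finger_gap: 0.06
```

Run:
```python
from pads import *
f=lambda n:cv2.imread(f'pics/{n}.png')[:,:,::-1].copy()
def local(n,im,T,box,z):   # dark/orange coaster disc in a box: pad by hue
    hsv=cv2.cvtColor(im,cv2.COLOR_RGB2HSV); x0,y0,x1,y1=box
    m=np.zeros(im.shape[:2],np.uint8); s=hsv[y0:y1,x0:x1]; m[y0:y1,x0:x1]=(s[:,:,2]<88)
    m=cv2.morphologyEx(m,cv2.MORPH_OPEN,np.ones((3,3)))
    k=cv2.convexHull(max(cv2.findContours(m,0,2)[0],key=cv2.contourArea))
    P=(onplane(n,k[:,0],z,T)[:,:2]*1000).astype(np.float32); print('disc',cv2.minEnclosingCircle(P))
T6=np.load('w6.npy'); pads('wrist',f('w6'),T6,.021); local('wrist',f('w6'),T6,(272,70,390,190),.018)
T=pose(); im=snap('wrist','w7'); np.save('w7.npy',T); print(T[:3,3]); pads('wrist',im,T); pads('top',snap('top','t7')); pads('scene',snap('scene','s7'))
```

```text
disc ((485.4227600097656, 263.5889587402344), 34.37632369995117)
[0.54977614 0.1537733  0.13792524]
wrist [483.2 266.5] 23.9 px [160. 278.] area ratio 0.95
wrist [592.4  -1.7] 23.2 px [527. 206.] area ratio 0.95
wrist [625.4 158. ] 27.7 px [329. 118.] area ratio 0.74
top [ -1.4 -45.3] 23.2 px [299. 433.] area ratio 0.29
top [597.4 295.7] 23.5 px [167. 188.] area ratio 0.34
scene [593.1  -3.3] 25.4 px [399. 262.] area ratio 0.88
scene [622.5 155.3] 25.8 px [442. 221.] area ratio 0.86
scene [478.9 265.4] 21.6 px [407. 166.] area ratio 0.45
```

Run:
```python
from h import *
T=np.load('w7.npy'); im=cv2.imread('pics/w7.png')
b=im[60:180,265:395].astype(int); 
print(b[58,64],b[58,10],b[10,64],[tuple(b[y,64]) for y in range(0,120,10)],[tuple(b[58,x]) for x in range(0,130,12)])
for th in (90,110):
    m=((b[:,:,2]>th)&(b[:,:,2]-b[:,:,0]>40)).astype(np.uint8); m=cv2.morphologyEx(m,cv2.MORPH_OPEN,np.ones((7,7)))
    k=cv2.convexHull(max(cv2.findContours(m,0,2)[0],key=cv2.contourArea))+[265,60]
    P=(onplane('wrist',k[:,0],.015,T)[:,:2]*1000).astype(np.float32);print('pad',cv2.minEnclosingCircle(P),cv2.boundingRect(k))
m=(b.sum(2)<250).astype(np.uint8);m|=((b[:,:,2]-b[:,:,0]>40)).astype(np.uint8); m=cv2.morphologyEx(m,cv2.MORPH_OPEN,np.ones((7,7)))
k=cv2.convexHull(max(cv2.findContours(m,0,2)[0],key=cv2.contourArea))+[265,60]
P=(onplane('wrist',k[:,0],.007,T)[:,:2]*1000).astype(np.float32);print('disc',cv2.minEnclosingCircle(P),cv2.boundingRect(k))
```

```text
[ 53  81 116] [146 162 180] [139 153 173] [(np.int64(144), np.int64(158), np.int64(178)), (np.int64(139), np.int64(153), np.int64(173)), (np.int64(109), np.int64(121), np.int64(138)), (np.int64(27), np.int64(43), np.int64(71)), (np.int64(73), np.int64(114), np.int64(161)), (np.int64(62), np.int64(98), np.int64(138)), (np.int64(47), np.int64(74), np.int64(106)), (np.int64(65), np.int64(101), np.int64(143)), (np.int64(62), np.int64(95), np.int64(132)), (np.int64(66), np.int64(102), np.int64(141)), (np.int64(60), np.int64(93), np.int64(131)), (np.int64(24), np.int64(39), np.int64(66))] [(np.int64(137), np.int64(154), np.int64(173)), (np.int64(150), np.int64(167), np.int64(181)), (np.int64(26), np.int64(41), np.int64(68)), (np.int64(52), np.int64(83), np.int64(118)), (np.int64(54), np.int64(84), np.int64(119)), (np.int64(49), np.int64(81), np.int64(117)), (np.int64(47), np.int64(75), np.int64(105)), (np.int64(59), np.int64(94), np.int64(134)), (np.int64(30), np.int64(48), np.int64(74)), (np.int64(69), np.int64(85), np.int64(104)), (np.int64(139), np.int64(154), np.int64(172))]
pad ((621.210205078125, 156.66148376464844), 23.08714485168457) (298, 95, 64, 66)
pad ((620.9989013671875, 156.47250366210938), 22.67450714111328) (298, 95, 64, 66)
disc ((620.4705810546875, 156.60377502441406), 32.956031799316406) (285, 81, 89, 93)
```

>>> jog_arm:
  steps: [3.5, 0.1, 0, 0, 0, 0, 3.6, 0.1, -2, 0, 0, 0, 0, 0, -4, 0, 0, 0, 0, 0, -4, 0, 0, 0, 0, 0, -2, 0, 0, 0, 0, 0, -0.6, 0, 0, 0, 0, 0, -0.4, 0, 0, 0, 0, 0, 0, 0, 0, 0, 0, 0, 0, 0, 0, 0]

```text
time: 31.15
ee_pos: [0.6226, 0.1559, 0.0108]
eef_rot: [180.0, -0.2, 10.8]
force: [-0.1, -0.0, -0.6]
finger_gap: 0.0602
```

>>> jog_arm:
  steps: [0, 0, 0, 0, 0, 0, 0, 0, 0, 0, 0, 0, 0, 0, 0, 0, 0, 0, 0, 0, 0, 0, 0, 0, 0, 0, 0, 0, 0, 0]
  fingers: 3.5

```text
time: 31.65
ee_pos: [0.6226, 0.1558, 0.0114]
eef_rot: [-180.0, -0.2, 10.8]
force: [-2.5, 0.5, 5.8]
finger_gap: 0.0411
```

>>> jog_arm:
  steps: [0, 0, 1, 0, 0, 0, 0, 0, 3, 0, 0, 0, 0, 0, 3.5, 0, 0, 0, -1.73, 3.27, 0, 0, 0, 0, -1.73, 3.27, 0, 0, 0, 0, -1.74, 3.26, 0, 0, 0, 0, 0, 0, 0, 0, 0, 0, 0, 0, 0, 0, 0, 0, 0, 0, 0, 0, 0, 0]

```text
time: 32.55
ee_pos: [0.5698, 0.2529, 0.0842]
eef_rot: [180.0, -0.0, 10.8]
force: [-0.3, 0.0, -0.1]
finger_gap: 0.0409
```

```bash
cat > held.py <<'E'
from h import *
def held(nm,off):
    T=pose(); im=snap('wrist',nm)[:,:,::-1].astype(int); print(T[:3,3].round(4),env.observe()['force'].round(1))
    b=im[200:400,220:410]; m=((b[:,:,2]-b[:,:,0]>22)).astype(np.uint8); m=cv2.morphologyEx(m,cv2.MORPH_OPEN,np.ones((5,5)))
    k=cv2.convexHull(max(cv2.findContours(m,0,2)[0],key=cv2.contourArea))+[220,200]; print('box',cv2.boundingRect(k))
    # far edge of flange: top-most hull point, flange top z in tool frame
    zt=T[2,3]-off+.009
    y=k[:,0,1].min(); x=k[k[:,0,1]==y][:,0,0].mean(); p=onplane('wrist',[(x,y)],zt,T); print('far flange edge in tool',((p-T[:3,3])@T[:3,:3]).round(4))
    return T,im
E
python3 - <<'E'
from held import *
T=np.load('w5.npy')
import h
im=cv2.imread('pics/w5.png').astype(int)
b=im[200:400,220:410]; m=((b[:,:,2]-b[:,:,0]>22)).astype(np.uint8); m=cv2.morphologyEx(m,cv2.MORPH_OPEN,np.ones((5,5)))
k=cv2.convexHull(max(cv2.findContours(m,0,2)[0],key=cv2.contourArea))+[220,200]; print('w5 box',cv2.boundingRect(k))
p=onplane('wrist',[(312,223)],T[2,3]-.0079+.009,T);print(((p-T[:3,3])@T[:3,:3]).round(4))
held('w8',.0114)
E
```

```text
w5 box (220, 200, 190, 154)
[[ 0.0351 -0.0011 -0.0011]]
[0.5698 0.2529 0.0842] [ 0.3  0.  -0.7]
box (220, 200, 190, 153)
far flange edge in tool [[0.0437 0.0017 0.0024]]
```

Run:
```python
from h import *
for nm in ('w5','w8'):
    im=cv2.imread(f'pics/{nm}.png').astype(int); d=(im[:,:,2]-im[:,:,0]>25)&(im[:,:,2]<95)
    d=cv2.morphologyEx(d.astype(np.uint8),cv2.MORPH_OPEN,np.ones((3,3))); d[:180]=0; d[:,:200]=0; d[:,430:]=0
    ys,xs=np.nonzero(d); 
    print(nm,len(ys),ys.min(),ys.max(),[(x,np.nonzero(d[:,x])[0][:1]) for x in range(250,390,20)])
    print([ (y,np.nonzero(d[y])[0][[0,-1]]) for y in range(225,300,15) if d[y].any()])
    print([tuple(im[y,313]) for y in range(210,380,14)])
```

```text
w5 12278 227 353 [(250, array([258])), (270, array([240])), (290, array([231])), (310, array([227])), (330, array([229])), (350, array([236])), (370, array([251]))]
[(240, array([269, 358])), (255, array([204, 374])), (270, array([201, 383])), (285, array([200, 388]))]
[(np.int64(104), np.int64(111), np.int64(114)), (np.int64(15), np.int64(23), np.int64(36)), (np.int64(30), np.int64(46), np.int64(77)), (np.int64(38), np.int64(58), np.int64(80)), (np.int64(83), np.int64(128), np.int64(180)), (np.int64(27), np.int64(39), np.int64(58)), (np.int64(25), np.int64(41), np.int64(56)), (np.int64(29), np.int64(44), np.int64(62)), (np.int64(26), np.int64(42), np.int64(61)), (np.int64(32), np.int64(51), np.int64(72)), (np.int64(37), np.int64(58), np.int64(79)), (np.int64(71), np.int64(78), np.int64(86)), (np.int64(162), np.int64(179), np.int64(201))]
w8 15550 228 403 [(250, array([261])), (270, array([240])), (290, array([231])), (310, array([228])), (330, array([230])), (350, array([238])), (370, array([252]))]
[(240, array([270, 356])), (255, array([253, 374])), (270, array([209, 382])), (285, array([200, 385]))]
[(np.int64(83), np.int64(87), np.int64(90)), (np.int64(11), np.int64(19), np.int64(32)), (np.int64(23), np.int64(40), np.int64(69)), (np.int64(39), np.int64(59), np.int64(85)), (np.int64(78), np.int64(123), np.int64(174)), (np.int64(33), np.int64(51), np.int64(72)), (np.int64(30), np.int64(42), np.int64(58)), (np.int64(36), np.int64(52), np.int64(75)), (np.int64(29), np.int64(47), np.int64(67)), (np.int64(31), np.int64(48), np.int64(70)), (np.int64(33), np.int64(51), np.int64(71)), (np.int64(13), np.int64(18), np.int64(35)), (np.int64(13), np.int64(20), np.int64(35))]
```

A is held just as C was. Lowering it into the recess at (0.570, 0.254).

>>> jog_arm:
  steps: [0, 0.1, -2.5, 0, 0, 0, 0, 0, -2, 0, 0, 0, 0, 0, -0.4, 0, 0, 0, 0, 0, 0, 0, 0, 0, 0, 0, -0.15, 0, 0, 0, 0, 0, -0.15, 0, 0, 0, 0, 0, 0, 0, 0, 0]

```text
time: 33.3
ee_pos: [0.5697, 0.2546, 0.0325]
eef_rot: [-180.0, -0.1, 10.8]
force: [0.1, -0.9, 0.1]
finger_gap: 0.0407
```

>>> jog_arm:
  steps: [0, 0, -0.15, 0, 0, 0, 0, 0, -0.15, 0, 0, 0, 0, 0, 0, 0, 0, 0]

```text
time: 33.6
ee_pos: [0.5694, 0.2547, 0.0289]
eef_rot: [-180.0, -0.0, 10.8]
force: [1.4, 1.0, -0.9]
finger_gap: 0.0411
```

>>> jog_arm:
  steps: [0, 0, -0.12, 0, 0, 0, 0, 0, -0.1, 0, 0, 0, 0, 0, 0, 0, 0, 0]

```text
time: 33.9
ee_pos: [0.5693, 0.2546, 0.0264]
eef_rot: [-180.0, -0.0, 10.8]
force: [1.8, 1.1, -1.6]
finger_gap: 0.041
```

>>> jog_arm:
  steps: [0, 0, 0, 0, 0, 0, 0, 0, 0, 0, 0, 0, 0, 0, 0, 0, 0, 0, 0, 0, 0, 0, 0, 0]
  fingers: 6.2

```text
time: 34.3
ee_pos: [0.5691, 0.2545, 0.0265]
eef_rot: [180.0, 0.0, 10.8]
force: [-0.2, 0.3, 0.1]
finger_gap: 0.0619
```

>>> jog_arm:
  steps: [0, 0, 2, 0, 0, 0, -2, 0, 4, 0, 0, 0, -3, 0, 4, 0, 0, 0, -3, 0, 0, 0, 0, 0, 0, 0, 0, 0, 0, 0, 0, 0, 0, 0, 0, 0]

```text
time: 34.9
ee_pos: [0.4889, 0.2545, 0.1264]
eef_rot: [180.0, -0.0, 10.8]
force: [0.5, 0.2, -0.3]
finger_gap: 0.0621
```

Run:
```python
from pads import *
T=pose(); im=snap('wrist','w9'); np.save('w9.npy',T); print(T[:3].round(3)); pads('wrist',im,T,.034)
b=im[:,:,::-1]; 
p=proj('wrist',[.5694,.254,.03],T)[0]; print(p)
x,y=p.astype(int); cv2.imwrite('pics/c10.png',np.hstack([cv2.resize(b[max(0,y-80):y+80,x-80:x+80],(400,400)),cv2.resize(snap('scene','s9')[120:200,390:470,::-1],(400,400),interpolation=2)]))
```

```text
[[ 0.982  0.188  0.     0.489]
 [ 0.188 -0.982 -0.     0.255]
 [ 0.     0.    -1.     0.126]]
wrist [490.6 264.7] 21.8 px [300. 225.] area ratio 0.62
[339.49609153 115.27213905]
```

Run:
```python
from h import *
T=np.load('w9.npy'); im=cv2.imread('pics/w9.png').astype(int)
x0,y0=255,30; b=im[y0:y0+165,x0:x0+170]
for nm,m in (('dark',(b[:,:,2]<95)),('pad',(b[:,:,2]-b[:,:,0]>38)&(b[:,:,2]>90)&(b[:,:,2]<170)&(b[:,:,1]<0.72*b[:,:,2]))):
    m=cv2.morphologyEx(m.astype(np.uint8),cv2.MORPH_OPEN,np.ones((5,5)))
    k=max(cv2.findContours(m,0,2)[0],key=cv2.contourArea); k=cv2.convexHull(k)+[x0,y0]
    for z in ((.015,.028) if nm=='dark' else (.021,.034)):
        P=(onplane('wrist',k[:,0],z,T)[:,:2]*1000).astype(np.float32); print(nm,z,cv2.minEnclosingCircle(P),cv2.boundingRect(k))
print([tuple(map(int,b[85,x])) for x in range(0,170,10)])
```

```text
dark 0.015 ((569.3244018554688, 255.48263549804688), 34.83118438720703) (284, 61, 104, 107)
dark 0.028 ((568.8575439453125, 256.1497802734375), 33.0428352355957) (284, 61, 104, 107)
pad 0.021 ((569.4916381835938, 255.19248962402344), 23.80238914489746) (302, 77, 71, 75)
pad 0.034 ((569.0045776367188, 255.89105224609375), 22.55070686340332) (302, 77, 71, 75)
[(73, 110, 146), (82, 125, 166), (77, 118, 156), (49, 73, 97), (24, 42, 70), (62, 95, 134), (60, 95, 135), (76, 118, 166), (64, 100, 141), (55, 84, 119), (74, 116, 165), (67, 104, 146), (29, 44, 71), (23, 40, 68), (79, 120, 158), (79, 120, 158), (146, 163, 183)]
```

A is concentric in the recess and its flange size fits lying on the balls. Pressing it home.

>>> jog_arm:
  steps: [4, 0, -1, 0, 0, 0, 4, 0, -2, 0, 0, 0, 0, 0, -4, 0, 0, 0, 0, 0, 0, 0, 0, 0, 0, 0, 0, 0, 0, 0, 0, 0, 0, 0, 0, 0, 0, 0, -1.5, 0, 0, 0, 0, 0, -0.4, 0, 0, 0, 0, 0, -0.4, 0, 0, 0, 0, 0, 0, 0, 0, 0]
  fingers: 0

```text
time: 36.0
ee_pos: [0.5686, 0.2544, 0.0329]
eef_rot: [180.0, 0.1, 10.8]
force: [-0.0, 0.2, 0.2]
finger_gap: 0.0002
```

>>> jog_arm:
  steps: [0, 0, -0.3, 0, 0, 0, 0, 0, -0.3, 0, 0, 0, 0, 0, -0.3, 0, 0, 0, 0, 0, 0, 0, 0, 0, 0, 0, 0, 0, 0, 0]

```text
time: 36.5
ee_pos: [0.5691, 0.2545, 0.0244]
eef_rot: [-180.0, 0.0, 10.8]
force: [0.3, -0.0, -0.5]
finger_gap: -0.0004
```

>>> jog_arm:
  steps: [0, 0, -0.2, 0, 0, 0, 0, 0, -0.2, 0, 0, 0, 0, 0, 0, 0, 0, 0, 0, 0, -0.1, 0, 0, 0, 0, 0, 0, 0, 0, 0]

```text
time: 37.0
ee_pos: [0.5696, 0.2546, 0.021]
eef_rot: [180.0, -0.0, 10.8]
force: [-2.9, -1.5, 7.9]
finger_gap: 0.0001
```

>>> jog_arm:
  steps: [0, 0, -0.1, 0, 0, 0, 0, 0, 0, 0, 0, 0]

```text
time: 37.2
ee_pos: [0.5696, 0.2547, 0.021]
eef_rot: [180.0, 0.0, 10.8]
force: [-6.2, -1.7, 14.0]
finger_gap: -0.0
```

>>> jog_arm:
  steps: [0, 0, 3, 0, 0, 0, 0, 0, 4, 0, 0, 0, 0.37, -4.28, 0, 0, 0, 0, 0.37, -4.28, 0, 0, 0, 0, 0.37, -4.28, 0, 0, 0, 0, 0.37, -4.28, 0, 0, 0, 0, 0.37, -4.28, 0, 0, 0, 0, 0.37, -4.26, 0, 0, 0, 0, 0, 0, -2, 0, 0, 0, 0, 0, 0, 0, 0, 0, 0, 0, 0, 0, 0, 0]
  fingers: 6

```text
time: 38.3
ee_pos: [0.5907, -0.0017, 0.0678]
eef_rot: [-180.0, 0.1, 10.8]
force: [0.1, 0.1, 0.6]
finger_gap: 0.0599
```

Run:
```python
from h import *
T=pose(); im=snap('wrist','w10')[:,:,::-1].astype(int); print(T[:3,3].round(4))
p=proj('wrist',[.592,-.002,.015],T)[0]; print(p); x0,y0=int(p[0]-75),int(p[1]-70); b=im[y0:y0+140,x0:x0+150]
m=(b[:,:,2]-b[:,:,0]>22).astype(np.uint8)
m=cv2.morphologyEx(m,cv2.MORPH_OPEN,np.ones((5,5)))
k=max(cv2.findContours(m,0,2)[0],key=cv2.contourArea); k=cv2.convexHull(k)+[x0,y0]
P=(onplane('wrist',k[:,0],.008,T)[:,:2]*1000).astype(np.float32); print(cv2.minEnclosingCircle(P),cv2.boundingRect(k))
```

```text
[ 0.5907 -0.0017  0.0678]
[315.59223652 255.69485207]
((608.1337890625, 0.7604324221611023), 48.410423278808594) (240, 185, 150, 106)
```

>>> jog_arm:
  steps: [0.1, 0, -3, 0, 0, 0, 0, 0, -2, 0, 0, 0, 0, 0, -0.5, 0, 0, 0, 0, 0, -0.4, 0, 0, 0, 0, 0, 0, 0, 0, 0, 0, 0, 0, 0, 0, 0]

```text
time: 38.95
ee_pos: [0.5935, -0.0019, 0.011]
eef_rot: [180.0, -0.1, 10.8]
force: [-0.5, -0.0, -0.1]
finger_gap: 0.06
```

>>> jog_arm:
  steps: [0, 0, 0, 0, 0, 0, 0, 0, 0, 0, 0, 0, 0, 0, 0, 0, 0, 0, 0, 0, 0, 0, 0, 0, 0, 0, 0, 0, 0, 0]
  fingers: 3.5

```text
time: 39.45
ee_pos: [0.5935, -0.0022, 0.0117]
eef_rot: [180.0, -0.1, 10.8]
force: [-1.9, 0.6, 6.4]
finger_gap: 0.041
```

>>> jog_arm:
  steps: [0, 0, 1, 0, 0, 0, 0, 0, 3, 0, 0, 0, 0, 0, 3.5, 0, 0, 0, 0, 0, 0, 0, 0, 0, 0, 0, 0, 0, 0, 0]

```text
time: 39.95
ee_pos: [0.5933, -0.0022, 0.0863]
eef_rot: [179.9, -0.2, 10.8]
force: [-0.9, -0.4, -1.0]
finger_gap: 0.0408
```

Run:
```python
from h import *
T=pose();print(T[:3,3].round(4)); snap('wrist','w11'); np.save('w11.npy',T)
for nm in ('w5','w11'):
    im=cv2.imread(f'pics/{nm}.png').astype(int); d=(im[:,:,2]-im[:,:,0]>25)&(im[:,:,2]<95)
    d=cv2.morphologyEx(d.astype(np.uint8),cv2.MORPH_OPEN,np.ones((3,3))); d[:180]=0; d[:,:200]=0; d[:,430:]=0
    print(nm,[(x,np.nonzero(d[:,x])[0][:1]) for x in range(250,390,20)])
    print([ (y,np.nonzero(d[y])[0][[0,-1]]) for y in range(225,300,15) if d[y].any()])
```

```text
[ 0.5933 -0.0022  0.0863]
w5 [(250, array([258])), (270, array([240])), (290, array([231])), (310, array([227])), (330, array([229])), (350, array([236])), (370, array([251]))]
[(240, array([269, 358])), (255, array([204, 374])), (270, array([201, 383])), (285, array([200, 388]))]
w11 [(250, array([261])), (270, array([241])), (290, array([231])), (310, array([228])), (330, array([230])), (350, array([237])), (370, array([252]))]
[(240, array([272, 356])), (255, array([255, 372])), (270, array([245, 381])), (285, array([241, 385]))]
```

>>> jog_arm:
  steps: [-1.254, 4.34, 0, 0, 0, 0, -1.254, 4.34, 0, 0, 0, 0, -1.254, 4.34, 0, 0, 0, 0, -1.254, 4.34, 0, 0, 0, 0, -1.254, 4.34, 0, 0, 0, 0, -1.254, 4.34, 0, 0, 0, 0, -1.254, 4.34, 0, 0, 0, 0, -1.254, 4.34, 0, 0, 0, 0, 0, 0, -2, 0, 0, 0, 0, 0, 0, 0, 0, 0, 0, 0, 0, 0, 0, 0]

```text
time: 41.1
ee_pos: [0.4906, 0.3441, 0.0624]
eef_rot: [179.9, 0.2, 10.8]
force: [0.3, -0.6, -0.8]
finger_gap: 0.0406
```

>>> jog_arm:
  steps: [0.1, 0.05, -1.5, 0, 0, 0, 0, 0, -0.8, 0, 0, 0, 0, 0, 0, 0, 0, 0, 0, 0, 0, 0, 0, 0, 0, 0, 0, 0, 0, 0]

```text
time: 41.6
ee_pos: [0.4935, 0.3456, 0.042]
eef_rot: [-180.0, -0.0, 10.8]
force: [0.1, 0.7, -0.3]
finger_gap: 0.0408
```

>>> jog_arm:
  steps: [-0.03, 0, -0.9, 0, 0, 0, 0, 0, -0.2, 0, 0, 0, 0, 0, -0.2, 0, 0, 0, 0, 0, 0, 0, 0, 0]

```text
time: 42.0
ee_pos: [0.493, 0.344, 0.0284]
eef_rot: [179.8, 0.0, 10.9]
force: [1.4, -7.7, 2.5]
finger_gap: 0.0353
```

>>> jog_arm:
  steps: [0, 0, -0.15, 0, 0, 0, 0, 0, -0.1, 0, 0, 0, 0, 0, 0, 0, 0, 0]

```text
time: 42.3
ee_pos: [0.4931, 0.3439, 0.026]
eef_rot: [179.8, 0.0, 10.8]
force: [1.2, -5.4, 2.4]
finger_gap: 0.0352
```

The gap fell to 35 mm, so the fingers slipped off the pad. Backing off to see how it lies.

>>> jog_arm:
  steps: [0, 0, 1, 0, 0, 0, 0, 0, 3, 0, 0, 0, -2, 0, 4, 0, 0, 0, -3, 0, 2, 0, 0, 0, -2, 0, 0, 0, 0, 0, 0, 0, 0, 0, 0, 0, 0, 0, 0, 0, 0, 0]

```text
time: 43.0
ee_pos: [0.4227, 0.3458, 0.1262]
eef_rot: [-180.0, -0.0, 10.8]
force: [0.8, -1.0, -0.2]
finger_gap: 0.035
```

Run:
```python
from h import *
T=pose(); im=snap('wrist','w12'); np.save('w12.npy',T); print(T[:3].round(3),env.observe()['finger_gap'])
b=im[:,:,::-1]; c=b[0:240,150:470].copy()
s=snap('scene','s12')[:,:,::-1][120:200,370:470]
o=np.zeros((600,800,3),np.uint8); o[:600]=cv2.resize(c,(800,600)); o[400:,:250]=cv2.resize(s,(250,200)); cv2.imwrite('pics/c12.png',o)
```

```text
[[ 0.982  0.188  0.     0.423]
 [ 0.188 -0.982  0.     0.346]
 [ 0.001 -0.    -1.     0.126]] 0.03506863382349628
```

View pics/c12.png

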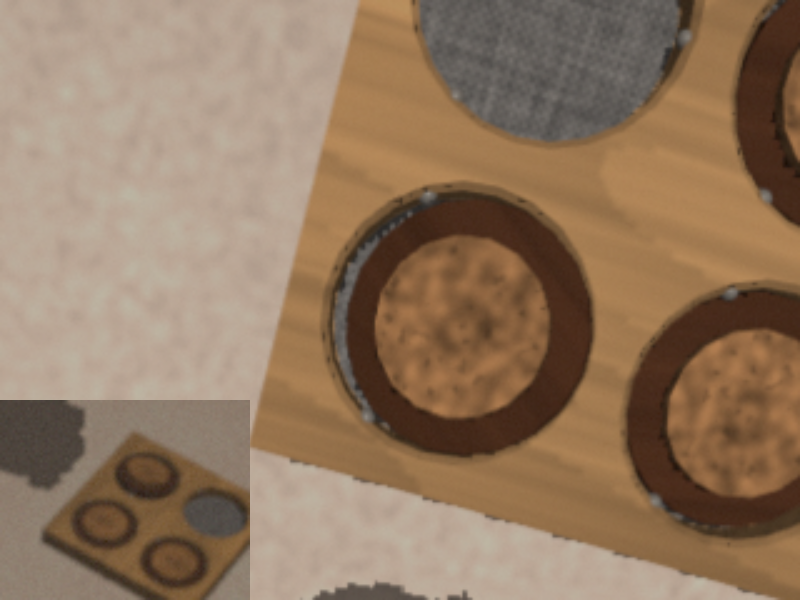

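B lies in its recess with the side towards −y still high on its ball; the other two balls show free. Press its middle, then the high side.

>>> jog_arm:
  steps: [3.5, 0, -1, 0, 0, 0, 3.53, -0.1, -2, 0, 0, 0, 0, 0, -4, 0, 0, 0, 0, 0, 0, 0, 0, 0, 0, 0, 0, 0, 0, 0, 0, 0, -1.5, 0, 0, 0, 0, 0, -0.4, 0, 0, 0, 0, 0, -0.3, 0, 0, 0, 0, 0, 0, 0, 0, 0]
  fingers: 0

```text
time: 44.0
ee_pos: [0.4929, 0.3447, 0.0341]
eef_rot: [-180.0, 0.0, 10.8]
force: [0.2, 0.3, -0.4]
finger_gap: 0.0
```

>>> jog_arm:
  steps: [0, 0, -0.3, 0, 0, 0, 0, 0, -0.2, 0, 0, 0, 0, 0, 0, 0, 0, 0, 0, 0, 0, 0, 0, 0]

```text
time: 44.4
ee_pos: [0.4936, 0.3452, 0.0296]
eef_rot: [-179.9, -0.1, 10.8]
force: [0.2, 2.0, 1.9]
finger_gap: -0.0003
```

>>> jog_arm:
  steps: [0, 0, -0.2, 0, 0, 0, 0, 0, -0.2, 0, 0, 0, 0, 0, 0, 0, 0, 0, 0, 0, 0, 0, 0, 0]

```text
time: 44.8
ee_pos: [0.4926, 0.3442, 0.0243]
eef_rot: [180.0, 0.1, 10.8]
force: [-0.8, -1.0, -0.2]
finger_gap: 0.0002
```

>>> jog_arm:
  steps: [0, 0, -0.2, 0, 0, 0, 0, 0, -0.2, 0, 0, 0, 0, 0, 0, 0, 0, 0, 0, 0, 0, 0, 0, 0]

```text
time: 45.2
ee_pos: [0.4927, 0.3443, 0.0211]
eef_rot: [180.0, 0.1, 10.8]
force: [-3.2, -2.0, 5.1]
finger_gap: 0.0001
```

>>> jog_arm:
  steps: [0, 0, -0.1, 0, 0, 0, 0, 0, 0, 0, 0, 0, 0, 0, 0.8, 0, 0, 0, 0, -1.5, 0, 0, 0, 0, 0, 0, -0.5, 0, 0, 0, 0, 0, -0.2, 0, 0, 0, 0, 0, 0, 0, 0, 0]

```text
time: 45.9
ee_pos: [0.493, 0.3287, 0.0211]
eef_rot: [179.9, 0.1, 10.8]
force: [-1.3, -3.0, 5.7]
finger_gap: 0.0003
```

>>> jog_arm:
  steps: [0, 0, -0.05, 0, 0, 0, 0, 0, 0, 0, 0, 0]

```text
time: 46.1
ee_pos: [0.493, 0.3287, 0.021]
eef_rot: [179.9, 0.1, 10.8]
force: [-2.5, -4.1, 8.7]
finger_gap: -0.0001
```

All sides stand at 21 mm, stiff. Back away and make a final numeric check of the tray and spatula.

>>> jog_arm:
  steps: [0, 0, 3, 0, 0, 0, 0, 0, 4, 0, 0, 0, -2, -1, 4, 0, 0, 0, -3, -1, 3, 0, 0, 0, -2, -1, 0, 0, 0, 0, 0, 0, 0, 0, 0, 0, 0, 0, 0, 0, 0, 0, 0, 0, 0, 0, 0, 0]

```text
time: 46.9
ee_pos: [0.4233, 0.2996, 0.1593]
eef_rot: [180.0, 0.1, 10.8]
force: [0.1, 0.2, -0.2]
finger_gap: -0.0
```

Run:
```python
from h import *
T=pose(); im=snap('wrist','w13')[:,:,::-1].astype(int); snap('top','t13'); snap('scene','s13'); print(T[:3,3].round(4),env.observe()['time'])
for c in ((.486,.2625),(.5692,.2555),(.493,.346)):
    p=proj('wrist',[*c,.018],T)[0].astype(int); r=52; x0,y0=max(0,p[0]-r),max(0,p[1]-r); b=im[y0:y0+2*r,x0:x0+2*r]
    for nm,m,zs in (('dark',b[:,:,2]<92,(.015,.028)),):
        m=cv2.morphologyEx(m.astype(np.uint8),cv2.MORPH_OPEN,np.ones((3,3)))
        k=cv2.convexHull(max(cv2.findContours(m,0,2)[0],key=cv2.contourArea))+[x0,y0]
        for z in zs: 
            P=(onplane('wrist',k[:,0],z,T)[:,:2]*1000).astype(np.float32); q,rr=cv2.minEnclosingCircle(P); print(c,nm,z,np.round(q,1),round(rr,1))
    # pad brightness centroid
    m=((b[:,:,2]-b[:,:,0]>38)&(b[:,:,1]<0.73*b[:,:,2])).astype(np.uint8); d=np.hypot(*(np.indices(m.shape)-r)); m[d>36]=0
    m=cv2.morphologyEx(m,cv2.MORPH_OPEN,np.ones((5,5))); k=cv2.convexHull(max(cv2.findContours(m,0,2)[0],key=cv2.contourArea))+[x0,y0]
    P=(onplane('wrist',k[:,0],.021,T)[:,:2]*1000).astype(np.float32); q,rr=cv2.minEnclosingCircle(P); print('  pad',np.round(q,1),round(rr,1))
# spatula & surroundings unchanged: difference between start and now around the things
for n in('top','scene'):
    a=cv2.imread(f'pics/{n[0]}0.png').astype(int);b=cv2.imread(f'pics/{n[0]}13.png').astype(int)
    box=(365,190,420,285) if n=='top' else (240,290,350,355)
    d=cv2.blur(np.abs(a-b).sum(2).astype(np.float32),(3,3))[box[1]:box[3],box[0]:box[2]]; print(n,'spatula diff px>90:',(d>90).sum(),'max',d.max())
```

```text
[0.4233 0.2996 0.1593] 47.05
(0.486, 0.2625) dark 0.015 [485.3 263. ] 34.8
(0.486, 0.2625) dark 0.028 [485.7 265.3] 33.2
  pad [485.8 263.4] 27.5
(0.5692, 0.2555) dark 0.015 [569.7 255.2] 34.8
(0.5692, 0.2555) dark 0.028 [566.3 257.8] 33.2
  pad [557.9 253.5] 25.8
(0.493, 0.346) dark 0.015 [493.1 347.7] 34.9
(0.493, 0.346) dark 0.028 [493.2 346.1] 33.3
  pad [492.6 346.4] 26.7
top spatula diff px>90: 58 max 138.66667
scene spatula diff px>90: 0 max 66.888885
```

```bash
python3 -c "
from h import *
print(env.hand_in())"
```

```text
the job is handed in; nothing more can be done
None
```

I turned all three coasters present over with the spatula, put the spatula back on its rest, and pressed each coaster pad up into its own tray recess. I then handed the job in at 47 s of robot time; no verdict was reported.

**Home in the tray:** the closed fingers stopped stiffly at 21 mm, level with the tray's top, on the middle of every coaster. The last coaster slipped from the fingers while going in and lay tilted. Pressing its middle and then its high side took it down to the same 21 mm.

**Centring:** the final wrist view put the three coasters within about 2–3 mm of the recess centres. In that view the dark outline had the same size (34.8–34.9 mm radius) for all three. The separate fit of the cork pads gave 26–27 mm radius instead of 23 mm, so I did not rely on it.

**Spatula and surroundings:**
- **Scene camera:** it showed no change around the spatula compared with the start.
- **Top camera:** it showed 58 changed pixels there. I put that down to arm shadow or a 1-pixel shift, but did not look into it.
- **Bystanders:** I did not re-measure them at the end. No move was planned near them and nothing seemed to touch them.

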